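# Build up two gear shafts on the garage bench

## Task

Build up the gearbox shafts that stand upright on the bench, lowering the parts over the shafts one by one and not dropping them: first, on the blue stand, the large grey gear at the bottom, then the brass sleeve, then the small steel gear; after that, on the red stand, the green gear and then the orange-sealed bearing on top of it. Each part must lie flat, fully down on what is beneath it, and let go before the next is added; leave the grease tin, the wrench socket and the dish of bolts where they are.

Things in the scene. Friction and masses are not known exactly. Their poses are not given: they have to be found in the camera images.
- large_gear: Large grey toothed gear, 62 mm outside diameter over the teeth, 14 mm thick. It lies flat on the table; origin at the centre of its underside, z up along the bore axis. Symmetric about z, so any yaw will do. Plain through bore of 24 mm diameter. Loose; grip it across its outside from above. About 0.2 kg.
- sleeve: Brass spacer sleeve, a smooth ring of 34 mm outside diameter, 16 mm tall. It lies flat on the table; origin at the centre of its underside, z up along the bore axis. Symmetric about z, so any yaw will do. Plain through bore of 24 mm diameter. Loose; grip it across its outside from above. About 0.06 kg.
- small_gear: Small bright steel toothed gear, 44 mm outside diameter over the teeth, 14 mm thick. It lies flat on the table; origin at the centre of its underside, z up along the bore axis. Symmetric about z, so any yaw will do. Plain through bore of 24 mm diameter. Loose; grip it across its outside from above. About 0.1 kg.
- green_gear: Green plastic toothed gear, 54 mm outside diameter over the teeth, 14 mm thick. It lies flat on the table; origin at the centre of its underside, z up along the bore axis. Symmetric about z, so any yaw will do. Plain through bore of 24 mm diameter. Loose; grip it across its outside from above. About 0.04 kg.
- bearing: Ball bearing, a smooth steel ring with an orange seal, 42 mm outside diameter, 14 mm thick. It lies flat on the table; origin at the centre of its underside, z up along the bore axis. Symmetric about z, so any yaw will do. Plain through bore of 24 mm diameter. Loose; grip it across its outside from above. About 0.08 kg.
- blue_stand: Blue stand fixed to the table: round foot of 84 mm diameter, 20 mm high, painted blue, with a bright steel shaft of 16 mm diameter standing upright at its centre. The foot's flat top (the seat) is 20 mm above the table; the shaft's top is 74 mm above the table, its last 8 mm tapering to 8 mm diameter. Origin at the centre of the foot's underside at table height, z up along the shaft. It cannot move.
- red_stand: Red stand fixed to the table: round foot of 84 mm diameter, 20 mm high, painted red, with a bright steel shaft of 16 mm diameter standing upright at its centre. The foot's flat top (the seat) is 20 mm above the table; the shaft's top is 74 mm above the table, its last 8 mm tapering to 8 mm diameter. Origin at the centre of the foot's underside at table height, z up along the shaft. It cannot move.
- grease_tin: Small closed upright tin, white all round, 50 mm diameter, 55 mm tall. Bystander, loose, to be left where it stands. Origin at the centre of its underside.
- socket: Bright steel wrench socket standing upright, at most 34 mm diameter, 40 mm tall. Bystander, loose, to be left where it stands. Origin at the centre of its underside.
- bolt_dish: Yellow round dish holding a few bolts, 84 mm diameter at the rim, 18 mm tall. Bystander, loose, to be left where it stands. Origin at the centre of its underside.
Mind the look-alikes: they are no part of the job. Several things look just like the green_gear: the one meant starts farthest to the robot's right.

How it is judged:
By the outcome, as a careful person would: the job done as asked, in the order asked, and still so for the second after the job is handed in, with the robot touching nothing.
It also fails if it takes over 131 s, if anything falls off the work surface, if the arm or the gripper's body presses on something with over 40 N, if the wrist force passes 120 N, or if a joint passes its speed limit or range.

## Robot

A 6-joint arm with a two-finger parallel gripper is mounted at the origin on the work surface. World frame = base frame: x ahead of the robot, y to its left, z up, the work surface at z = 0. Lengths are in m, angles in rad, forces in N, time in s.
With the tool pointing down it reaches from about 0.35 to 0.925 m from the base axis. Payload 6.4 kg.
Tool frame: the origin (TCP) lies on the centre line of the jaws, within the pads' length; the fingertips stand 8 mm ahead of it and the grasp point (between the pads) lies 11 mm behind it; z points along the fingers, y is the line along which they close (so a half turn about z gives the same grasp; the last joint's range is limited). The gripper opens to 85 mm and grips with 20 to 120 N. Pads are 22 mm wide; open, the fingers measure 114 mm over their backs; the gripper's body (76 mm by 85 mm) begins 54 mm behind the grasp point. The pads swing forward as they close: fully open they stand 13 mm farther back than shut.
Start: joints at [-1.401, 0.245, 1.558, -0, 1.339, -0.174], TCP at [0.219, -0.612, 0.239] pointing down, gripper open.
Joint ranges: [-3.13, 3.13], [-1.02, 2.26], [0.13, 2.54], [-0.95, 4.09], [0.21, 2.88], [-2.74, 2.74]. Speed limits (rad/s): [2.57, 2.57, 3.14, 3.14, 3.14, 3.14].

## Interface

Orientations are given as a rotation vector (axis times angle).
In Python, from cell import r gives the robot as it stands.
- The arm moves only by the tool apply_moves, never from a script. Its argument "steps" is a list of rows, each an object of numbers: "x", "y", "z": the shift along the tool's x, y, z in mm; "wx", "wy", "wz": the turn, a rotation vector about the tool's x, y, z in rad. In form: [{"x": .., "y": .., "z": .., "wx": .., "wy": .., "wz": ..}, ...]. A call has 1 to 20 rows; each row shifts and turns the commanded pose from where the row before left it, along the tool's axes as they then stand; what a row does not reach is not made up. A row lasts 1/10 s, in which the tool goes at most 50 mm and 8.59 degrees, less where a joint would pass 70% of its speed; a pose out of reach is approached as far as the arm can. A call with a gripper value outside its range is refused whole. "hand" is the opening, from 0 (shut) to 1 (fully open), set as the call begins (left out, the last holds). The fingers move at their own pace and stop on an object; "squeeze" is the grip in N (left out, the last holds). Time passes only in rows, so rows that do not move let the fingers close. It gives the time, the measured TCP pose, the force, the opening and the grip force at its end, in the units of the state.
- r.get_obs(): the state, without advancing time (a new reading comes with each control period).
- r.get_image(name): name is "scene" or "top"; returns a dict with "pixels" (400x640x3 uint8, red, green, blue), "intrinsics" (3x3 intrinsics, pixels), "k1" (the pictures are not rectified: a ray, as slopes to the right and down, at radius r is drawn at 1 + k1 r^2 times it, then the intrinsics apply), "R" (3x3) and "t" (3): a world point X has camera coordinates R X + t. Camera axes: x right, y down, z forward; pixel columns grow to the right and rows downward; lengths in m; the calibration is good to about 2 mm. A picture is of the moment at which its call begins. There is no depth.
- r.job_done(): hands the job in; it is judged then, once.
The state is a dict: "clock": time; "joint_positions": joint angles; "joint_vel": joint speeds; "joint_efforts": joint torques, N m; "ee_pos": TCP position; "orientation": TCP orientation; "force": force on the tool from outside, world axes, zero at the start; "ft_torque": the same for the moment, N m; "grip_width": finger opening in m; "finger_force": force on a finger pad.
Only numpy, scipy, OpenCV 4.12 (cv2) and the standard library are available. Lean on these libraries where they do the work, as an engineer would, in place of code of your own. Each camera call takes 0.05 s, during which the arm holds its last target. There are 200 camera calls.

## Working session

There is one attempt and no reset: what is moved stays moved. The work goes in short steps, Python scripts to look and compute and a tool call to move; the robot and the scene stay as the last step left them, time stands still between calls to the robot, and variables do not carry over. Pictures are saved under pics/ and viewed, at most 14 in all, crops included, and the job is handed in when it is done.

Besides the shell and the picture viewer there is one more tool, called after "Call:" as name(argument=value, ...) on one line, values as JSON. apply_moves: Moves the arm, as the interface text tells. Its arguments: {"type":"object","properties":{"steps":{"type":"array","items":{"type":"object","properties":{"x":{"type":"number"},"y":{"type":"number"},"z":{"type":"number"},"wx":{"type":"number"},"wy":{"type":"number"},"wz":{"type":"number"}}}},"hand":{"type":"number"},"squeeze":{"type":"number"}},"required":["steps"]}

```bash
ls; mkdir -p pics; cat > h.py <<'E'
import numpy as np, cv2
from cell import r
def img(n,save=None):
    d=r.get_image(n); p=np.array(d["pixels"]); 
    if save: cv2.imwrite(f"pics/{save}.png",p[:,:,::-1])
    return p,d
def ray(d,u,v):
    K=np.array(d["intrinsics"]); k=d["k1"]
    x=(u-K[0,2])/K[0,0]; y=(v-K[1,2])/K[1,1]; rd=np.hypot(x,y); q=rd
    for _ in range(30): q=rd/(1+k*q*q)
    s=q/rd if rd>0 else 1
    R=np.array(d["R"]); t=np.array(d["t"])
    return -R.T@t, R.T@np.array([x*s,y*s,1])
def plane(d,u,v,z):
    c,w=ray(d,u,v); return c+w*(z-c[2])/w[2]
def proj(d,X):
    K=np.array(d["intrinsics"]); c=np.array(d["R"])@X+np.array(d["t"]); x,y=c[:2]/c[2]; f=1+d["k1"]*(x*x+y*y)
    return K[0,0]*x*f+K[0,2],K[1,1]*y*f+K[1,2]
E
python3 - <<'E'
from h import *
print(r.get_obs())
for n in("scene","top"):
    p,d=img(n,n); print(n,d["intrinsics"],d["k1"],plane(d,320,200,0),-np.array(d["R"]).T@np.array(d["t"]))
E
```

```text
pics
{'clock': 0.0, 'joint_positions': array([-1.40106891e+00,  2.45835245e-01,  1.55902650e+00,  2.50037976e-05,
        1.33869790e+00, -1.74082140e-01]), 'joint_vel': array([ 0.00052222, -0.00068405, -0.0009428 , -0.00110841,  0.00089471,
       -0.00014249]), 'joint_efforts': array([-1.13316084e-03, -4.29512143e+01, -3.26129472e+01, -1.87022551e-04,
        5.34885476e-03, -6.23477931e-06]), 'ee_pos': array([ 0.21902795, -0.61140522,  0.23816005]), 'orientation': array([-3.09335146e+00, -5.37053440e-01, -4.49131103e-05]), 'force': array([-0.34423166, -0.17605995,  0.0507699 ]), 'ft_torque': array([-0.00976671,  0.00238888,  0.00858087]), 'finger_force': 0.0, 'grip_width': 0.08527629081597378}
scene [[373.91519677   0.         318.10232798]
 [  0.         373.91519677 199.55175923]
 [  0.           0.           1.        ]] -0.032655066752500045 [0.44460616 0.01843409 0.        ] [ 0.93345025 -0.30430289  0.81565147]
top [[411.69992425   0.         322.89175056]
 [  0.         411.69992425 198.66127443]
 [  0.           0.           1.        ]] 0.005496059212357965 [0.47212394 0.01398366 0.        ] [0.39696111 0.00498661 1.11258408]
```

View pics/top.png

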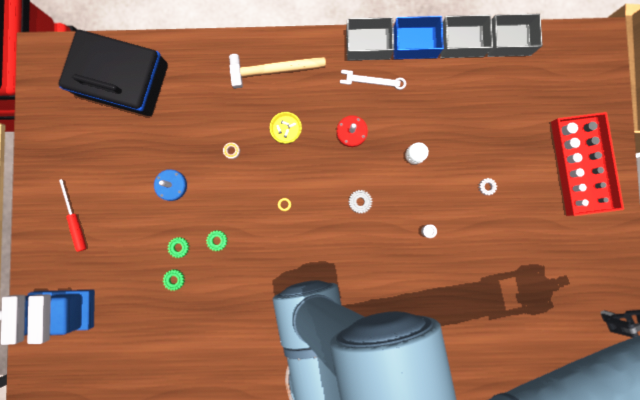

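View pics/scene.png

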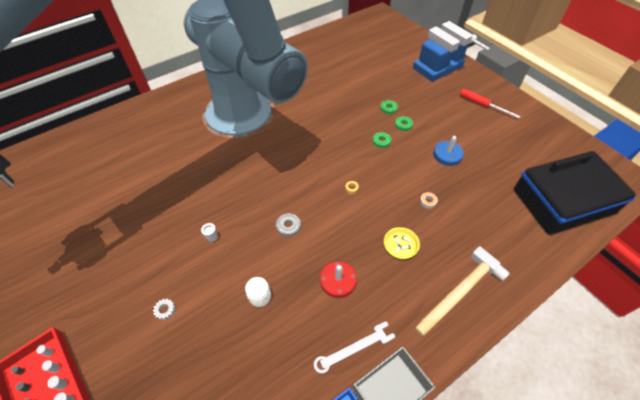

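The top view has x up and y to the left. It shows the blue stand at (170,185), red stand (352,131), large gear (361,201), sleeve (284,204), small gear (488,186), bearing (231,150), tin (417,153), socket (430,231) and dish (286,128). Three things could be taken for the green gear: (177,247), (216,240) and (173,280). The one farthest to the robot's right is (216,240).

```bash
cat > meas.py <<'E'
from h import *
# full-pixel blobs: remove wood by distance from local wood colour
def blob(p,u,v,w,col):
    hsv=cv2.cvtColor(p,cv2.COLOR_RGB2HSV).astype(int); H,S,V=hsv[...,0],hsv[...,1],hsv[...,2]
    m={'grey':(S<70)&(V>70),'green':(H>45)&(H<80)&(S>90),'brass':(H>17)&(H<35)&(S>80)&(V>110),
       'orange':((H>8)&(H<25)&(S>60)&(V>165))|((S<70)&(V>90)),'blue':(H>95)&(H<125)&(S>100),'red':((H<5)|(H>174))&(S>170)&(V>120)}[col]
    k=np.zeros(m.shape,np.uint8); k[v-w:v+w,u-w:u+w]=m[v-w:v+w,u-w:u+w]
    cs,_=cv2.findContours(k,cv2.RETR_EXTERNAL,cv2.CHAIN_APPROX_NONE)
    c=max(cs,key=cv2.contourArea); c=cv2.convexHull(c)
    return cv2.fitEllipse(c) if len(c)>4 else None
E
python3 - <<'E'
from meas import *
L={'large':('grey',(361,201),(288,224),.014,.0),'sleeve':('brass',(284,204),(352,187),.016,0),'small':('grey',(488,186),(163,309),.014,0),
'green':('green',(216,240),(382,139),.014,0),'greenB':('green',(177,247),(404,123),.014,0),'greenC':('green',(173,280),(389,106),.014,0),'bearing':('orange',(231,150),(429,200),.014,0),'blue':('blue',(170,185),(449,152),.02,0),'red':('red',(352,131),(338,279),.02,0)}
T,td=img('top');S,sd=img('scene')
for n,(c,a,b,h,_) in L.items():
    o=[]
    for p,d,q in((T,td,a),(S,sd,b)):
        e=blob(p,*q,26,c); X=plane(d,*e[0],h*(.8 if d is td else .6)); 
        cz=np.linalg.norm(np.array(d['R'])@X+np.array(d['t'])); o+= [X[:2].round(4),np.round(np.array(e[1])*cz/d['intrinsics'][0][0]*1000,0)]
    print(n,*o, 'r',np.hypot(*o[0]).round(3))
c=T[130:300,130:330][:,:,::-1]; cv2.imwrite('pics/c1.png',cv2.resize(c,None,fx=3.5,fy=3.5,interpolation=2))
E
```

```text
large [ 0.4654 -0.0931] [62. 62.] [ 0.4659 -0.0945] [58. 64.] r 0.475
sleeve [0.4626 0.1101] [34. 36.] [0.4633 0.1097] [33. 35.] r 0.476
small [ 0.4968 -0.4359] [48. 52.] [ 0.4972 -0.4391] [49. 57.] r 0.661
green [0.3706 0.2922] [55. 57.] [0.3706 0.2922] [47. 56.] r 0.472
greenB [0.3549 0.3948] [57. 59.] [0.3554 0.395 ] [46. 57.] r 0.531
greenC [0.2699 0.4068] [58. 62.] [0.3554 0.395 ] [46. 57.] r 0.488
bearing [0.6638 0.2549] [ 51. 200.] [0.6129 0.2514] [45. 50.] r 0.711
blue [0.5218 0.4148] [88. 92.] [0.5252 0.4138] [70. 90.] r 0.667
red [ 0.6562 -0.076 ] [85. 87.] [ 0.6594 -0.0788] [85. 87.] r 0.661
```

View pics/c1.png

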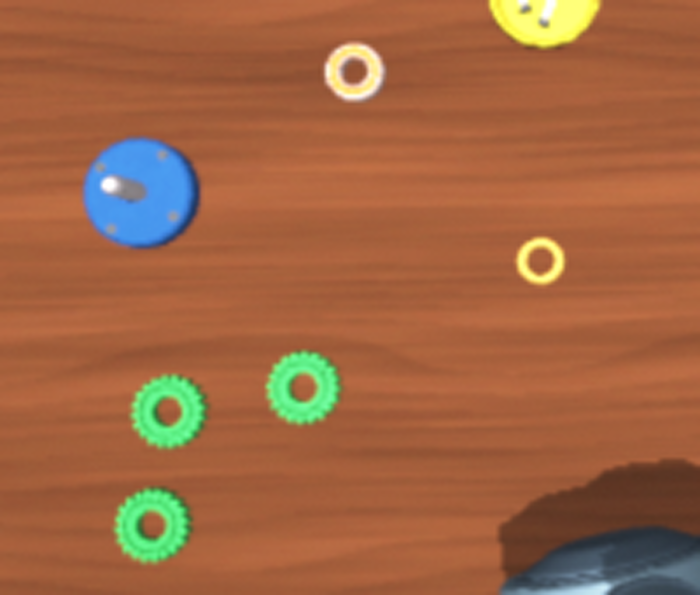

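The crop shows three alike green gears. The one meant is at crop (303,387), i.e. px (216,240), with y=0.292 against 0.395 and 0.407 for the others. The bearing and both stands still need refining.

```bash
python3 - <<'E'
from meas import *
T,td=img('top');S,sd=img('scene')
for p,d,q in((T,td,(231,150)),(S,sd,(429,200))):
    e=blob(p,*q,13,'orange'); print('bearing',e[0],np.round(e[1],1),plane(d,*e[0],.010))
for n,X,z in(('blue',(.523,.4145),0.074),('red',(.6575,-.0775),.074)):
    for p,d in((T,td),(S,sd)):
        u,v=map(int,proj(d,np.array([*X,z])));w=11
        hsv=cv2.cvtColor(p,cv2.COLOR_RGB2HSV).astype(int)
        m=np.zeros(p.shape[:2],np.uint8); m[v-w:v+w,u-w:u+w]=((hsv[...,1]<75)&(hsv[...,2]>90))[v-w:v+w,u-w:u+w]
        nn,l,st,ce=cv2.connectedComponentsWithStats(m); i=1+np.argmax(st[1:,4]); ys,xs=np.where(l==i)
        print(n,(u,v),st[i],ce[i])
        if d is td:  # top disc: extreme end away from the foot centre
            f=np.array(proj(d,np.array([*X,.02]))); g=np.array([u,v])-f; g/=np.linalg.norm(g); s=(np.c_[xs,ys]-f)@g
            P=np.c_[xs,ys].mean(0); print(' end',s.max(),'exp',np.hypot(*(np.array([u,v])-f)),'lat',((np.c_[xs,ys]-f)@[-g[1],g[0]]).mean(), plane(d,*(f+g*(s.max()-1.0)),.074))
        else: top=ys.min(); print(' topx',xs[ys<top+3].mean(),top,plane(d,xs[ys<top+3].mean(),top+1,.074))
big=[T[int(v)-25:int(v)+25,int(u)-25:int(u)+25] for u,v in((170,185),(352,131))]+[S[int(v)-25:int(v)+25,int(u)-25:int(u)+25] for u,v in((449,148),(338,275))]
cv2.imwrite('pics/c2.png',cv2.resize(np.vstack([np.hstack(big[:2]),np.hstack(big[2:])])[:,:,::-1],None,fx=5.5,fy=5.5,interpolation=0))
E
```

```text
bearing (230.66331481933594, 150.0380859375) [17.1 17.5] [0.61292855 0.25254066 0.01      ]
bearing (428.27813720703125, 199.5772705078125) [16.4 18.3] [0.61350779 0.25032552 0.01      ]
blue (161, 181) [159 180  12   7  60] [164.66666667 183.25      ]
 end 10.473504312405394 exp 8.950494324166549 lat -0.8230911178655319 [0.52578373 0.41677003 0.074     ]
blue (453, 136) [442 135  19  12  83] [451.79518072 141.19277108]
 topx 453.8 135 [0.52113846 0.41780946 0.074     ]
red (353, 124) [350 124   6   9  38] [352.55263158 127.60526316]
 end 6.249855306324981 exp 6.008441255233354 lat -0.008916749618173502 [ 0.6581086  -0.07543912  0.074     ]
red (338, 266) [336 263   6  14  71] [338.43661972 270.49295775]
 topx 337.3333333333333 263 [ 0.65188578 -0.07674232  0.074     ]
```

View pics/c2.png

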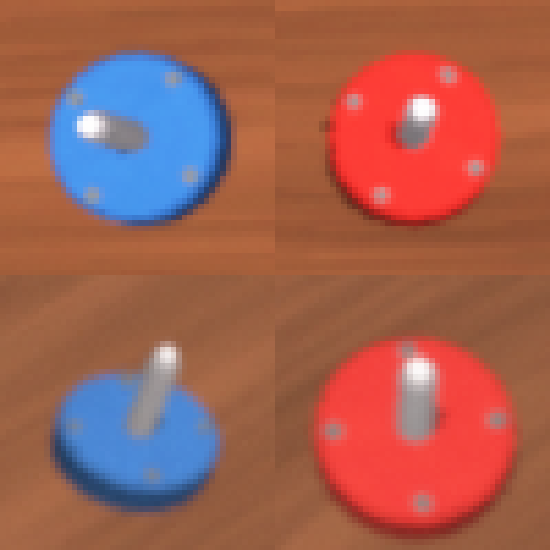

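The crops show the bright shaft tips. In the top view they are at about (160.9,182.4) for blue and (353.4,125.1) for red. In the scene view they are at about (453.9,137) and (338.9,266.8). I'll triangulate them now.

```bash
python3 - <<'E'
from meas import *
T,td=img('top');S,sd=img('scene')
def tri(a,b):
    A=np.zeros((3,3));B=np.zeros(3)
    for d,q in((td,a),(sd,b)):
        c,w=ray(d,*q); w/=np.linalg.norm(w); M=np.eye(3)-np.outer(w,w); A+=M;B+=M@c
    return np.linalg.solve(A,B)
for n,a,b in(('blue',(160.9,182.4),(453.9,137)),('red',(353.4,125.1),(338.9,266.8))):
    print(n,tri(a,b),plane(td,*a,.072)[:2],plane(sd,*b,.070)[:2])
o=r.get_obs(); 
from scipy.spatial.transform import Rotation as Ro
print(Ro.from_rotvec(o['orientation']).as_matrix().round(3))
# foot bright-top only ellipse (top view)
for n,q,col in(('blue',(170,185),'blue'),('red',(352,131),'red')):
    h=cv2.cvtColor(T,cv2.COLOR_RGB2HSV).astype(int); H,Sx,V=h[...,0],h[...,1],h[...,2]
    m=((H>95)&(H<125)&(Sx>100)&(V>190)) if n=='blue' else (((H<5)|(H>174))&(Sx>150)&(V>200))
    k=np.zeros(m.shape,np.uint8);u,v=q;k[v-24:v+24,u-24:u+24]=m[v-24:v+24,u-24:u+24]
    c=max(cv2.findContours(k,0,1)[0],key=cv2.contourArea);e=cv2.fitEllipse(cv2.convexHull(c));print(n,e[0],e[1],plane(td,*e[0],.02)[:2])
E
```

```text
blue [0.52235974 0.41724504 0.07131759] [0.52196022 0.41655955] [0.52183368 0.41903817]
red [ 0.65799915 -0.07690136  0.07077259] [ 0.6576769  -0.07682781] [ 0.65772711 -0.07664185]
[[ 0.941  0.337 -0.   ]
 [ 0.337 -0.941  0.   ]
 [ 0.    -0.    -1.   ]]
blue (168.9508056640625, 184.4798583984375) (29.421113967895508, 30.337369918823242) [0.52210379 0.4156514 ]
red (351.8583068847656, 130.1683349609375) (30.12687873840332, 30.5565242767334) [ 0.65697201 -0.07636376]
```

The blue shaft is at (0.522, 0.4165) and the red at (0.6575, −0.0767), with both triangulated tips at about 71 mm height, as they should be. I'll turn the tool to yaw 0 and go above the large gear.

Call:
apply_moves(steps=[{"wz": 0.115},{"wz": 0.115},{"wz": 0.114},{"x": 15.4,"y": -32.4},{"x": 15.4,"y": -32.4},{"x": 15.4,"y": -32.4},{"x": 15.4,"y": -32.4},{"x": 15.4,"y": -32.4},{"x": 15.4,"y": -32.4},{"x": 15.4,"y": -32.4},{"x": 15.4,"y": -32.4},{"x": 15.4,"y": -32.4},{"x": 15.4,"y": -32.4},{"x": 15.4,"y": -32.4},{"x": 15.4,"y": -32.4},{"x": 15.4,"y": -32.4},{"x": 15.4,"y": -32.4},{"x": 15.4,"y": -32.4},{"x": 15.4,"y": -32.4}], hand=0.85, squeeze=40)

```text
schema error: expected keys x, y, z, wx, wy, wz
```

Call:
apply_moves(steps=[{"x": 0,"y": 0,"z": 0,"wx": 0,"wy": 0,"wz": 0.115},{"x": 0,"y": 0,"z": 0,"wx": 0,"wy": 0,"wz": 0.115},{"x": 0,"y": 0,"z": 0,"wx": 0,"wy": 0,"wz": 0.114},{"x": 20,"y": -43,"z": 0,"wx": 0,"wy": 0,"wz": 0},{"x": 20,"y": -43,"z": 0,"wx": 0,"wy": 0,"wz": 0},{"x": 20,"y": -43,"z": 0,"wx": 0,"wy": 0,"wz": 0},{"x": 20,"y": -43,"z": 0,"wx": 0,"wy": 0,"wz": 0},{"x": 20,"y": -43,"z": 0,"wx": 0,"wy": 0,"wz": 0},{"x": 20,"y": -43,"z": 0,"wx": 0,"wy": 0,"wz": 0},{"x": 20,"y": -43,"z": 0,"wx": 0,"wy": 0,"wz": 0},{"x": 20,"y": -43,"z": 0,"wx": 0,"wy": 0,"wz": 0},{"x": 20,"y": -43,"z": 0,"wx": 0,"wy": 0,"wz": 0},{"x": 20,"y": -43,"z": 0,"wx": 0,"wy": 0,"wz": 0},{"x": 20,"y": -43,"z": 0,"wx": 0,"wy": 0,"wz": 0},{"x": 20,"y": -43,"z": 0,"wx": 0,"wy": 0,"wz": 0},{"x": 0,"y": 0,"z": 40,"wx": 0,"wy": 0,"wz": 0},{"x": 0,"y": 0,"z": 40,"wx": 0,"wy": 0,"wz": 0},{"x": 0,"y": 0,"z": 40,"wx": 0,"wy": 0,"wz": 0},{"x": 0,"y": 0,"z": 40,"wx": 0,"wy": 0,"wz": 0},{"x": 0,"y": 0,"z": 0,"wx": 0,"wy": 0,"wz": 0}], hand=0.85, squeeze=40)

```text
clock: 2.4
ee_pos: [0.455, -0.094, 0.0742]
orientation: [-3.136, 0.0, 0.017]
force: [-0.7, -0.4, -0.3]
grip_width: 0.0728
finger_force: 0.0
```

```bash
cat > st.py <<'E'
from h import *
from scipy.spatial.transform import Rotation as Ro
def st():
    o=r.get_obs(); print(round(o['clock'],2),o['ee_pos'].round(4),'\n',Ro.from_rotvec(o['orientation']).as_matrix().round(4),o['force'].round(1),o['grip_width'].round(4))
E
python3 - <<'E'
from st import *
st(); S,sd=img('scene'); st()
u,v=map(int,proj(sd,np.array([.4655,-.0938,.03]))); 
cv2.imwrite('pics/c3.png',cv2.resize(S[v-50:v+40,u-60:u+60][:,:,::-1],None,fx=6,fy=6,interpolation=2))
E
```

```text
Traceback (most recent call last):
  File "st.py", line 4, in st
    o=r.get_obs(); print(round(o['clock'],2),o['ee_pos'].round(4),'\n',Ro.from_rotvec(o['orientation']).as_matrix().round(4),o['force'].round(1),o['grip_width'].round(4))
                                                                                                                                                 ^^^^^^^^^^^^^^^^^^^^^
AttributeError: 'float' object has no attribute 'round'
```

```bash
sed -i "s/o\['grip_width'\].round(4)/round(o['grip_width'],4)/" st.py
python3 - <<'E'
from st import *
st(); S,sd=img('scene'); st()
u,v=map(int,proj(sd,np.array([.4655,-.0938,.03]))); 
cv2.imwrite('pics/c3.png',cv2.resize(S[v-50:v+40,u-60:u+60][:,:,::-1],None,fx=6,fy=6,interpolation=2))
E
```

```text
2.4 [ 0.455  -0.094   0.0742] 
 [[ 9.999e-01 -2.000e-04 -1.080e-02]
 [-1.000e-04 -1.000e+00  5.200e-03]
 [-1.080e-02 -5.200e-03 -9.999e-01]] [-0.7 -0.4 -0.3] 0.0728
2.45 [ 0.4573 -0.0951  0.0774] 
 [[ 1.0e+00 -2.0e-04 -5.5e-03]
 [-2.0e-04 -1.0e+00  2.7e-03]
 [-5.5e-03 -2.7e-03 -1.0e+00]] [ 0.2 -0.5  0.7] 0.0726
```

View pics/c3.png

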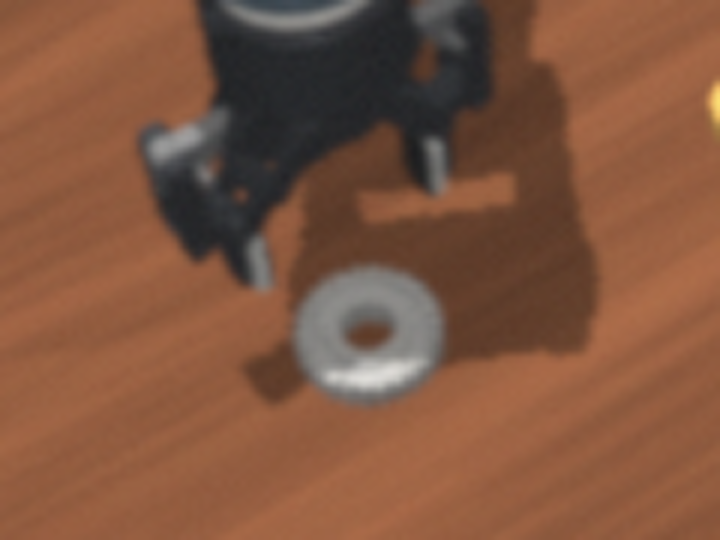

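The open gripper is above and behind the gear. The fingertips are at about crop (262,288) and (437,192). I'll work out the tip height from those pixels.

```bash
python3 - <<'E'
from st import *
st(); S,sd=img('scene')
u,v=map(int,proj(sd,np.array([.4655,-.0938,.03]))); 
for (a,b) in((262,288),(437,192)):
    q=(u-60+a/6-.5,v-50+b/6-.5); c,w=ray(sd,*q); print(q,c+w*(.459-c[0])/w[0])
    for z in(.06,.07,.08): print(z,[np.round(proj(sd,np.array([.459,-.0955+s*.039,z])),1) for s in(-1,1)])
E
```

```text
2.45 [ 0.4573 -0.0951  0.0774] 
 [[ 1.0e+00 -2.0e-04 -5.5e-03]
 [-2.0e-04 -1.0e+00  2.7e-03]
 [-5.5e-03 -2.7e-03 -1.0e+00]] [ 0.2 -0.5  0.7] 0.0726
(270.1666666666667, 216.5) [ 0.459      -0.1344131   0.07081157]
0.06 [array([270.7, 219. ]), array([298. , 203.8])]
0.07 [array([270.2, 216.7]), array([297.8, 201.5])]
0.08 [array([269.7, 214.4]), array([297.5, 199.1])]
(299.3333333333333, 200.5) [ 0.459      -0.05186792  0.07037606]
0.06 [array([270.7, 219. ]), array([298. , 203.8])]
0.07 [array([270.2, 216.7]), array([297.8, 201.5])]
0.08 [array([269.7, 214.4]), array([297.5, 199.1])]
```

Call:
apply_moves(steps=[{"x": 6.5,"y": -1.5,"z": 20,"wx": 0,"wy": 0,"wz": 0},{"x": 0,"y": 0,"z": 20,"wx": 0,"wy": 0,"wz": 0},{"x": 0,"y": 0,"z": 12,"wx": 0,"wy": 0,"wz": 0},{"x": 0,"y": 0,"z": 6,"wx": 0,"wy": 0,"wz": 0},{"x": 0,"y": 0,"z": 4,"wx": 0,"wy": 0,"wz": 0},{"x": 0,"y": 0,"z": 0,"wx": 0,"wy": 0,"wz": 0},{"x": 0,"y": 0,"z": 0,"wx": 0,"wy": 0,"wz": 0}])

```text
clock: 3.2
ee_pos: [0.4663, -0.0948, 0.0181]
orientation: [3.141, -0.0, 0.002]
force: [0.4, 0.1, 1.0]
grip_width: 0.0728
finger_force: 0.0
```

```bash
python3 - <<'E'
from st import *
st(); S,sd=img('scene');T,td=img('top')
u,v=map(int,proj(sd,np.array([.4655,-.0938,.03]))); 
a,b=map(int,proj(td,np.array([.4655,-.0938,.03]))); 
cv2.imwrite('pics/c4.png',cv2.resize(np.hstack([S[v-50:v+40,u-45:u+45],T[b-50:b+40,a-45:a+45]])[:,:,::-1],None,fx=4.4,fy=4.4,interpolation=2))
E
```

```text
3.2 [ 0.4663 -0.0948  0.0181] 
 [[ 1.0e+00 -2.0e-04  1.3e-03]
 [-2.0e-04 -1.0e+00 -6.0e-04]
 [ 1.3e-03  6.0e-04 -1.0e+00]] [0.4 0.1 1. ] 0.0728
```

View pics/c4.png

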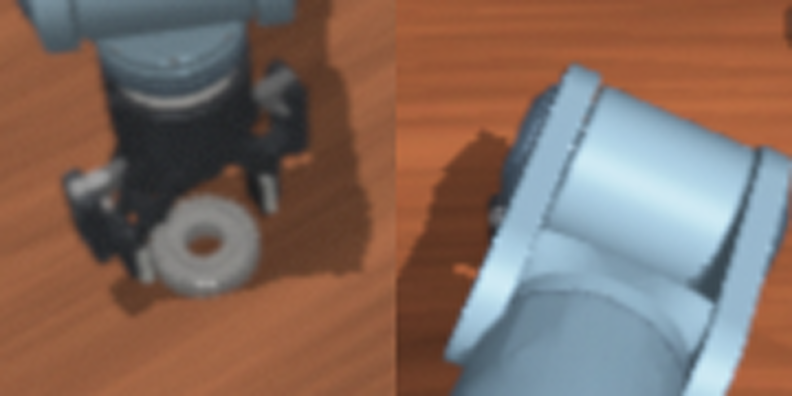

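The fingers straddle the gear: the tips in the crop are at (145,280) and (268,210), and their middle falls on the gear's centre (205,243). I'll go down 3 mm and grip.

Call:
apply_moves(steps=[{"x": 0,"y": 0,"z": 3,"wx": 0,"wy": 0,"wz": 0},{"x": 0,"y": 0,"z": 0,"wx": 0,"wy": 0,"wz": 0},{"x": 0,"y": 0,"z": 0,"wx": 0,"wy": 0,"wz": 0},{"x": 0,"y": 0,"z": 0,"wx": 0,"wy": 0,"wz": 0},{"x": 0,"y": 0,"z": 0,"wx": 0,"wy": 0,"wz": 0},{"x": 0,"y": 0,"z": 0,"wx": 0,"wy": 0,"wz": 0}], hand=0.6, squeeze=40)

```text
clock: 3.9
ee_pos: [0.4695, -0.0971, 0.0189]
orientation: [3.137, 0.001, 0.009]
force: [-7.1, -3.4, 28.2]
grip_width: 0.0516
finger_force: 18.9
```

The force shows the fingers closed onto the gear's top, so the tips stand farther back at wide opening than I assumed. I'll open, lift and go deeper.

Call:
apply_moves(steps=[{"x": 0,"y": 0,"z": -10,"wx": 0,"wy": 0,"wz": 0},{"x": 0,"y": 0,"z": 0,"wx": 0,"wy": 0,"wz": 0},{"x": 0,"y": 0,"z": 0,"wx": 0,"wy": 0,"wz": 0},{"x": 0,"y": 0,"z": 0,"wx": 0,"wy": 0,"wz": 0}], hand=0.9)

```text
clock: 4.3
ee_pos: [0.465, -0.0941, 0.0235]
orientation: [-3.141, 0.0, 0.002]
force: [1.0, 0.4, -0.4]
grip_width: 0.0768
finger_force: 0.0
```

```bash
python3 - <<'E'
from st import *
st(); S,sd=img('scene'); st()
u,v=map(int,proj(sd,np.array([.4655,-.0938,.03]))); print(u,v)
cv2.imwrite('pics/c5.png',cv2.resize(S[v-40:v+40,u-50:u+50][:,:,::-1],None,fx=7,fy=7,interpolation=2))
E
```

```text
4.3 [ 0.465  -0.0941  0.0235] 
 [[ 1.0e+00 -1.0e-04 -1.4e-03]
 [-1.0e-04 -1.0e+00  7.0e-04]
 [-1.4e-03 -7.0e-04 -1.0e+00]] [ 1.   0.4 -0.4] 0.0768
4.35 [ 0.465  -0.0941  0.0235] 
 [[ 1.0e+00 -1.0e-04 -1.4e-03]
 [-1.0e-04 -1.0e+00  7.0e-04]
 [-1.4e-03 -7.0e-04 -1.0e+00]] [-0.3  0.1 -0.6] 0.0768
287 219
```

View pics/c5.png

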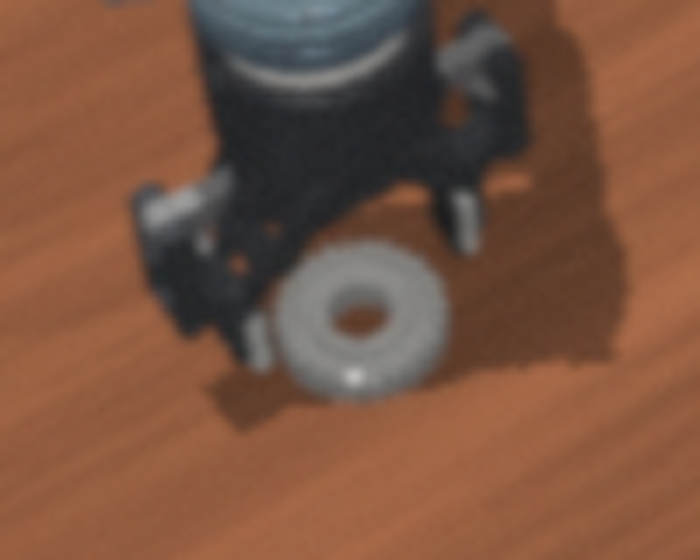

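The gear has not moved; its centre is still at px (288,224). I'll descend to TCP z ≈ 7 mm and grip.

Call:
apply_moves(steps=[{"x": 0,"y": 0,"z": 6,"wx": 0,"wy": 0,"wz": 0},{"x": 0,"y": 0,"z": 6,"wx": 0,"wy": 0,"wz": 0},{"x": 0,"y": 0,"z": 4,"wx": 0,"wy": 0,"wz": 0},{"x": 0,"y": 0,"z": 0,"wx": 0,"wy": 0,"wz": 0},{"x": 0,"y": 0,"z": 0,"wx": 0,"wy": 0,"wz": 0}])

```text
clock: 4.85
ee_pos: [0.4656, -0.0945, 0.0081]
orientation: [-3.141, 0.0, 0.001]
force: [0.4, 0.8, 0.3]
grip_width: 0.0769
finger_force: 0.0
```

Call:
apply_moves(steps=[{"x": 0,"y": 0,"z": 0,"wx": 0,"wy": 0,"wz": 0},{"x": 0,"y": 0,"z": 0,"wx": 0,"wy": 0,"wz": 0},{"x": 0,"y": 0,"z": 0,"wx": 0,"wy": 0,"wz": 0},{"x": 0,"y": 0,"z": 0,"wx": 0,"wy": 0,"wz": 0},{"x": 0,"y": 0,"z": 0,"wx": 0,"wy": 0,"wz": 0}], hand=0.62)

```text
clock: 5.35
ee_pos: [0.4659, -0.0944, 0.0091]
orientation: [-3.141, 0.001, 0.0]
force: [-2.6, 2.0, 7.1]
grip_width: 0.0599
finger_force: 41.4
```

The gear is gripped at 60 mm, as its 62 mm over the teeth should give. I'll lift it and carry it above the blue stand.

Call:
apply_moves(steps=[{"x": 0,"y": 0,"z": -10,"wx": 0,"wy": 0,"wz": 0},{"x": 0,"y": 0,"z": -30,"wx": 0,"wy": 0,"wz": 0},{"x": 0,"y": 0,"z": -40,"wx": 0,"wy": 0,"wz": 0},{"x": 0,"y": 0,"z": -30,"wx": 0,"wy": 0,"wz": 0},{"x": 4,"y": -36,"z": 0,"wx": 0,"wy": 0,"wz": 0},{"x": 4,"y": -36,"z": 0,"wx": 0,"wy": 0,"wz": 0},{"x": 4,"y": -36,"z": 0,"wx": 0,"wy": 0,"wz": 0},{"x": 4,"y": -36,"z": 0,"wx": 0,"wy": 0,"wz": 0},{"x": 4,"y": -36,"z": 0,"wx": 0,"wy": 0,"wz": 0},{"x": 4,"y": -36,"z": 0,"wx": 0,"wy": 0,"wz": 0},{"x": 4,"y": -36,"z": 0,"wx": 0,"wy": 0,"wz": 0},{"x": 4,"y": -36,"z": 0,"wx": 0,"wy": 0,"wz": 0},{"x": 4,"y": -36,"z": 0,"wx": 0,"wy": 0,"wz": 0},{"x": 4,"y": -36,"z": 0,"wx": 0,"wy": 0,"wz": 0},{"x": 4,"y": -36,"z": 0,"wx": 0,"wy": 0,"wz": 0},{"x": 4,"y": -36,"z": 0,"wx": 0,"wy": 0,"wz": 0},{"x": 4,"y": -36,"z": 0,"wx": 0,"wy": 0,"wz": 0},{"x": 4,"y": -36,"z": 0,"wx": 0,"wy": 0,"wz": 0},{"x": 0,"y": 0,"z": 0,"wx": 0,"wy": 0,"wz": 0},{"x": 0,"y": 0,"z": 0,"wx": 0,"wy": 0,"wz": 0}])

```text
clock: 7.35
ee_pos: [0.5213, 0.4099, 0.1181]
orientation: [3.141, 0.002, -0.001]
force: [0.7, -0.7, -2.6]
grip_width: 0.0601
finger_force: 44.6
```

```bash
python3 - <<'E'
from st import *
st(); S,sd=img('scene'); st()
u,v=map(int,proj(sd,np.array([.522,.4165,.07]))); print(u,v)
cv2.imwrite('pics/c6.png',cv2.resize(S[v-50:v+40,u-50:u+50][:,:,::-1],None,fx=6.5,fy=6.5,interpolation=2))
E
```

```text
7.35 [0.5213 0.4099 0.1181] 
 [[ 1.0e+00  1.2e-03 -5.0e-04]
 [ 1.2e-03 -1.0e+00 -6.0e-04]
 [-5.0e-04  6.0e-04 -1.0e+00]] [ 0.7 -0.7 -2.6] 0.0601
7.4 [0.5214 0.4091 0.118 ] 
 [[ 1.e+00  1.e-04 -8.e-04]
 [ 1.e-04 -1.e+00 -8.e-04]
 [-8.e-04  8.e-04 -1.e+00]] [ 0.9  0.2 -2.8] 0.0597
453 137
```

View pics/c6.png

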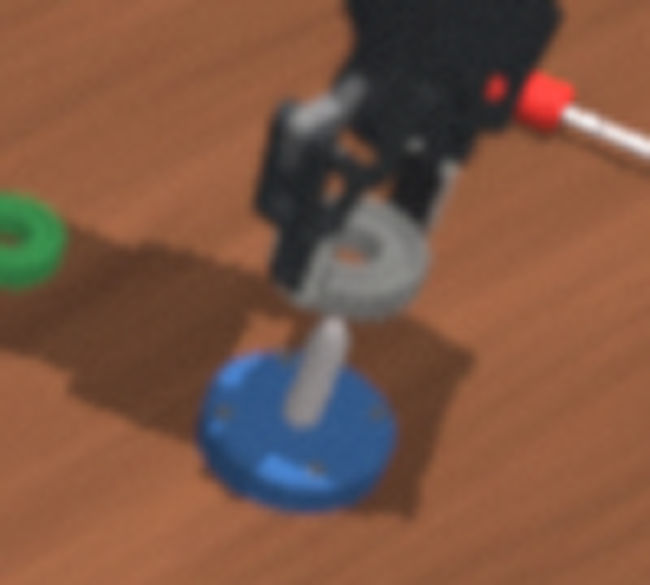

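The gear hangs level at crop (355,255), just above the shaft tip (335,330). I'll shift 7.5 mm in y and lower it over the tip.

Call:
apply_moves(steps=[{"x": 0.5,"y": -7.5,"z": 0,"wx": 0,"wy": 0,"wz": 0},{"x": 0,"y": 0,"z": 0,"wx": 0,"wy": 0,"wz": 0},{"x": 0,"y": 0,"z": 10,"wx": 0,"wy": 0,"wz": 0},{"x": 0,"y": 0,"z": 10,"wx": 0,"wy": 0,"wz": 0},{"x": 0,"y": 0,"z": 10,"wx": 0,"wy": 0,"wz": 0},{"x": 0,"y": 0,"z": 6,"wx": 0,"wy": 0,"wz": 0},{"x": 0,"y": 0,"z": 6,"wx": 0,"wy": 0,"wz": 0},{"x": 0,"y": 0,"z": 0,"wx": 0,"wy": 0,"wz": 0},{"x": 0,"y": 0,"z": 0,"wx": 0,"wy": 0,"wz": 0}])

```text
clock: 8.3
ee_pos: [0.5224, 0.417, 0.0763]
orientation: [-3.142, 0.0, -0.0]
force: [-0.5, -0.0, -1.8]
grip_width: 0.06
finger_force: 44.6
```

Call:
apply_moves(steps=[{"x": 0,"y": 0,"z": 6,"wx": 0,"wy": 0,"wz": 0},{"x": 0,"y": 0,"z": 6,"wx": 0,"wy": 0,"wz": 0},{"x": 0,"y": 0,"z": 6,"wx": 0,"wy": 0,"wz": 0},{"x": 0,"y": 0,"z": 6,"wx": 0,"wy": 0,"wz": 0},{"x": 0,"y": 0,"z": 6,"wx": 0,"wy": 0,"wz": 0},{"x": 0,"y": 0,"z": 6,"wx": 0,"wy": 0,"wz": 0},{"x": 0,"y": 0,"z": 4,"wx": 0,"wy": 0,"wz": 0},{"x": 0,"y": 0,"z": 0,"wx": 0,"wy": 0,"wz": 0},{"x": 0,"y": 0,"z": 0,"wx": 0,"wy": 0,"wz": 0}])

```text
clock: 9.2
ee_pos: [0.5224, 0.417, 0.0363]
orientation: [-3.141, 0.0, -0.0]
force: [0.3, -0.9, -2.0]
grip_width: 0.0599
finger_force: 44.6
```

Call:
apply_moves(steps=[{"x": 0,"y": 0,"z": 2,"wx": 0,"wy": 0,"wz": 0},{"x": 0,"y": 0,"z": 2,"wx": 0,"wy": 0,"wz": 0},{"x": 0,"y": 0,"z": 1.5,"wx": 0,"wy": 0,"wz": 0},{"x": 0,"y": 0,"z": 1,"wx": 0,"wy": 0,"wz": 0},{"x": 0,"y": 0,"z": 0,"wx": 0,"wy": 0,"wz": 0},{"x": 0,"y": 0,"z": 0,"wx": 0,"wy": 0,"wz": 0}])

```text
clock: 9.8
ee_pos: [0.5223, 0.417, 0.0298]
orientation: [-3.142, 0.0, -0.0]
force: [0.1, 0.9, -2.4]
grip_width: 0.0599
finger_force: 44.6
```

Call:
apply_moves(steps=[{"x": 0,"y": 0,"z": 1,"wx": 0,"wy": 0,"wz": 0},{"x": 0,"y": 0,"z": 0.5,"wx": 0,"wy": 0,"wz": 0},{"x": 0,"y": 0,"z": 0,"wx": 0,"wy": 0,"wz": 0},{"x": 0,"y": 0,"z": 0,"wx": 0,"wy": 0,"wz": 0}])

```text
clock: 10.2
ee_pos: [0.5225, 0.4171, 0.0293]
orientation: [-3.142, 0.0, -0.0]
force: [-3.3, -1.8, 5.5]
grip_width: 0.0599
finger_force: 45.4
```

The gear is in contact at TCP 29.3 mm, where the seat should be. I'll release it, rise and go on to the sleeve.

Call:
apply_moves(steps=[{"x": 0,"y": 0,"z": 0,"wx": 0,"wy": 0,"wz": 0},{"x": 0,"y": 0,"z": 0,"wx": 0,"wy": 0,"wz": 0},{"x": 0,"y": 0,"z": 0,"wx": 0,"wy": 0,"wz": 0},{"x": 0,"y": 0,"z": -10,"wx": 0,"wy": 0,"wz": 0},{"x": 0,"y": 0,"z": -30,"wx": 0,"wy": 0,"wz": 0},{"x": 0,"y": 0,"z": -40,"wx": 0,"wy": 0,"wz": 0},{"x": 0,"y": 0,"z": -20,"wx": 0,"wy": 0,"wz": 0},{"x": -6,"y": 31,"z": 0,"wx": 0,"wy": 0,"wz": 0},{"x": -6,"y": 31,"z": 0,"wx": 0,"wy": 0,"wz": 0},{"x": -6,"y": 31,"z": 0,"wx": 0,"wy": 0,"wz": 0},{"x": -6,"y": 31,"z": 0,"wx": 0,"wy": 0,"wz": 0},{"x": -6,"y": 31,"z": 0,"wx": 0,"wy": 0,"wz": 0},{"x": -6,"y": 31,"z": 0,"wx": 0,"wy": 0,"wz": 0},{"x": -6,"y": 31,"z": 0,"wx": 0,"wy": 0,"wz": 0},{"x": -6,"y": 31,"z": 0,"wx": 0,"wy": 0,"wz": 0},{"x": -6,"y": 31,"z": 0,"wx": 0,"wy": 0,"wz": 0},{"x": -6,"y": 28,"z": 0,"wx": 0,"wy": 0,"wz": 0},{"x": 0,"y": 0,"z": 0,"wx": 0,"wy": 0,"wz": 0},{"x": 0,"y": 0,"z": 0,"wx": 0,"wy": 0,"wz": 0}], hand=0.85)

```text
clock: 12.1
ee_pos: [0.4626, 0.1098, 0.129]
orientation: [-3.141, 0.002, -0.002]
force: [-0.1, 0.6, 0.5]
grip_width: 0.0728
finger_force: 0.0
```

```bash
python3 - <<'E'
from st import *
st(); S,sd=img('scene'); T,td=img('top')
u,v=map(int,proj(sd,np.array([.522,.4165,.04]))); a,b=map(int,proj(td,np.array([.522,.4165,.04])))
cv2.imwrite('pics/c7.png',cv2.resize(np.hstack([S[v-30:v+30,u-30:u+30],T[b-30:b+30,a-30:a+30]])[:,:,::-1],None,fx=6.5,fy=6.5,interpolation=2))
E
```

```text
12.1 [0.4626 0.1098 0.129 ] 
 [[ 1.0e+00 -1.5e-03  1.4e-03]
 [-1.5e-03 -1.0e+00  3.0e-04]
 [ 1.4e-03 -3.0e-04 -1.0e+00]] [-0.1  0.6  0.5] 0.0728
```

View pics/c7.png

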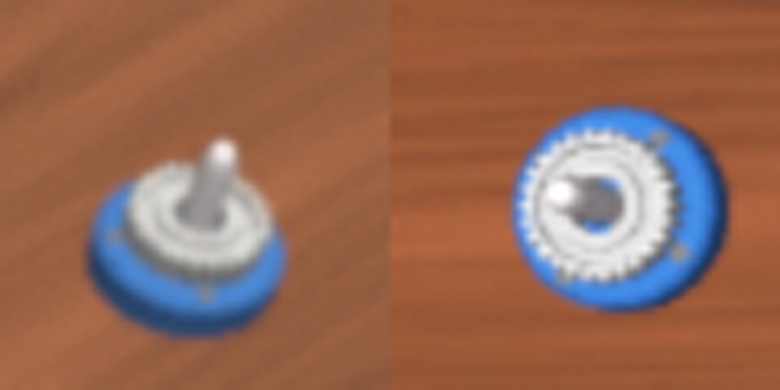

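The large gear lies flat on the blue foot with the shaft through its bore. Now the sleeve: part-close the fingers, descend and grip.

Call:
apply_moves(steps=[{"x": 0.5,"y": -0.2,"z": 30,"wx": 0,"wy": 0,"wz": 0},{"x": 0,"y": 0,"z": 30,"wx": 0,"wy": 0,"wz": 0},{"x": 0,"y": 0,"z": 25,"wx": 0,"wy": 0,"wz": 0},{"x": 0,"y": 0,"z": 0,"wx": 0,"wy": 0,"wz": 0},{"x": 0,"y": 0,"z": 12,"wx": 0,"wy": 0,"wz": 0},{"x": 0,"y": 0,"z": 8,"wx": 0,"wy": 0,"wz": 0},{"x": 0,"y": 0,"z": 6,"wx": 0,"wy": 0,"wz": 0},{"x": 0,"y": 0,"z": 4,"wx": 0,"wy": 0,"wz": 0},{"x": 0,"y": 0,"z": 0,"wx": 0,"wy": 0,"wz": 0},{"x": 0,"y": 0,"z": 0,"wx": 0,"wy": 0,"wz": 0}], hand=0.58)

```text
clock: 13.2
ee_pos: [0.463, 0.1102, 0.0136]
orientation: [-3.142, 0.0, -0.001]
force: [-0.5, -0.1, -1.1]
grip_width: 0.0497
finger_force: 0.0
```

Call:
apply_moves(steps=[{"x": 0,"y": 0,"z": 2,"wx": 0,"wy": 0,"wz": 0},{"x": 0,"y": 0,"z": 0,"wx": 0,"wy": 0,"wz": 0},{"x": 0,"y": 0,"z": 0,"wx": 0,"wy": 0,"wz": 0},{"x": 0,"y": 0,"z": 0,"wx": 0,"wy": 0,"wz": 0},{"x": 0,"y": 0,"z": 0,"wx": 0,"wy": 0,"wz": 0}], hand=0.3)

```text
clock: 13.7
ee_pos: [0.4634, 0.1101, 0.012]
orientation: [3.141, -0.0, 0.002]
force: [-0.9, -0.6, 5.8]
grip_width: 0.0321
finger_force: 39.6
```

Call:
apply_moves(steps=[{"x": 0,"y": 0,"z": -10,"wx": 0,"wy": 0,"wz": 0},{"x": 0,"y": 0,"z": -30,"wx": 0,"wy": 0,"wz": 0},{"x": 0,"y": 0,"z": -40,"wx": 0,"wy": 0,"wz": 0},{"x": 0,"y": 0,"z": -30,"wx": 0,"wy": 0,"wz": 0},{"x": 6,"y": -31,"z": 0,"wx": 0,"wy": 0,"wz": 0},{"x": 6,"y": -31,"z": 0,"wx": 0,"wy": 0,"wz": 0},{"x": 6,"y": -31,"z": 0,"wx": 0,"wy": 0,"wz": 0},{"x": 6,"y": -31,"z": 0,"wx": 0,"wy": 0,"wz": 0},{"x": 6,"y": -31,"z": 0,"wx": 0,"wy": 0,"wz": 0},{"x": 6,"y": -31,"z": 0,"wx": 0,"wy": 0,"wz": 0},{"x": 6,"y": -31,"z": 0,"wx": 0,"wy": 0,"wz": 0},{"x": 6,"y": -31,"z": 0,"wx": 0,"wy": 0,"wz": 0},{"x": 6,"y": -31,"z": 0,"wx": 0,"wy": 0,"wz": 0},{"x": 5,"y": -27.5,"z": 0,"wx": 0,"wy": 0,"wz": 0},{"x": 0,"y": 0,"z": 0,"wx": 0,"wy": 0,"wz": 0},{"x": 0,"y": 0,"z": 0,"wx": 0,"wy": 0,"wz": 0},{"x": 0,"y": 0,"z": 0,"wx": 0,"wy": 0,"wz": 0}])

```text
clock: 15.4
ee_pos: [0.5214, 0.4157, 0.121]
orientation: [3.141, -0.001, -0.001]
force: [-0.5, -0.3, -0.1]
grip_width: 0.032
finger_force: 40.0
```

```bash
python3 - <<'E'
from st import *
st(); S,sd=img('scene')
u,v=map(int,proj(sd,np.array([.522,.4165,.07])))
cv2.imwrite('pics/c8.png',cv2.resize(S[v-45:v+35,u-40:u+40][:,:,::-1],None,fx=7,fy=7,interpolation=2))
E
```

```text
15.4 [0.5214 0.4157 0.121 ] 
 [[ 1.e+00 -8.e-04 -9.e-04]
 [-8.e-04 -1.e+00 -7.e-04]
 [-9.e-04  7.e-04 -1.e+00]] [-0.5 -0.3 -0.1] 0.032
```

View pics/c8.png

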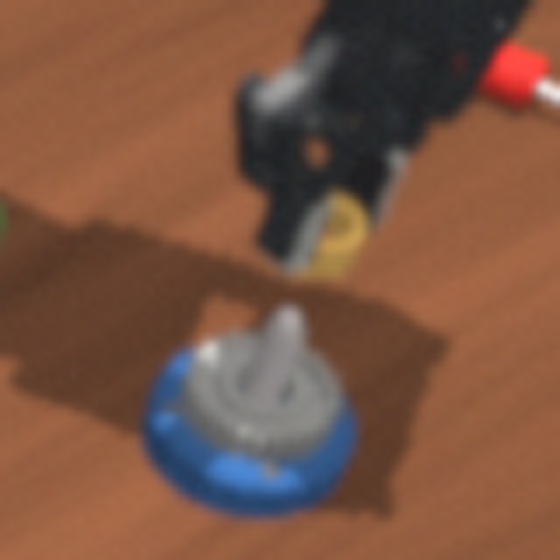

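The sleeve is held level at about crop (335,235). I'll compare that with where it should project.

```bash
python3 - <<'E'
from st import *
S,sd=img('scene')
u,v=map(int,proj(sd,np.array([.522,.4165,.07])))
for z in(.109,.117,.125):
    for dx in (0,.017,-.017): a=proj(sd,np.array([.5218+dx,.416,z])); print(z,dx,np.round(((a[0]-u+40)*7,(a[1]-v+45)*7)))
h=cv2.cvtColor(S,cv2.COLOR_RGB2HSV).astype(int)
m=((h[...,0]>17)&(h[...,0]<35)&(h[...,1]>90)&(h[...,2]>100))[v-45:v-5,u-10:u+25]; ys,xs=np.where(m); print((xs.min()+30)*7,(xs.max()+31)*7,ys.min()*7,ys.max()*7+7)
E
```

```text
0.109 0 [308. 246.]
0.109 0.017 [341. 271.]
0.109 -0.017 [276. 221.]
0.117 0 [314. 230.]
0.117 0.017 [347. 256.]
0.117 -0.017 [282. 205.]
0.125 0 [320. 215.]
0.125 0.017 [354. 240.]
0.125 -0.017 [287. 189.]
308 371 189 273
```

It agrees to about 1 px, within the 4 mm clearance. I'll lower it.

Call:
apply_moves(steps=[{"x": 0,"y": 0,"z": 10,"wx": 0,"wy": 0,"wz": 0},{"x": 0,"y": 0,"z": 10,"wx": 0,"wy": 0,"wz": 0},{"x": 0,"y": 0,"z": 10,"wx": 0,"wy": 0,"wz": 0},{"x": 0,"y": 0,"z": 6,"wx": 0,"wy": 0,"wz": 0},{"x": 0,"y": 0,"z": 6,"wx": 0,"wy": 0,"wz": 0},{"x": 0,"y": 0,"z": 0,"wx": 0,"wy": 0,"wz": 0},{"x": 0,"y": 0,"z": 0,"wx": 0,"wy": 0,"wz": 0}])

```text
clock: 16.2
ee_pos: [0.5219, 0.4168, 0.0793]
orientation: [-3.141, 0.0, -0.0]
force: [0.2, 0.2, -0.1]
grip_width: 0.0319
finger_force: 40.0
```

Call:
apply_moves(steps=[{"x": 0,"y": 0,"z": 6,"wx": 0,"wy": 0,"wz": 0},{"x": 0,"y": 0,"z": 6,"wx": 0,"wy": 0,"wz": 0},{"x": 0,"y": 0,"z": 6,"wx": 0,"wy": 0,"wz": 0},{"x": 0,"y": 0,"z": 6,"wx": 0,"wy": 0,"wz": 0},{"x": 0,"y": 0,"z": 4,"wx": 0,"wy": 0,"wz": 0},{"x": 0,"y": 0,"z": 2,"wx": 0,"wy": 0,"wz": 0},{"x": 0,"y": 0,"z": 0,"wx": 0,"wy": 0,"wz": 0},{"x": 0,"y": 0,"z": 0,"wx": 0,"wy": 0,"wz": 0}])

```text
clock: 17.0
ee_pos: [0.5219, 0.4168, 0.0495]
orientation: [-3.141, 0.0, -0.001]
force: [-0.7, 0.4, 0.3]
grip_width: 0.032
finger_force: 40.0
```

Call:
apply_moves(steps=[{"x": 0,"y": 0,"z": 2,"wx": 0,"wy": 0,"wz": 0},{"x": 0,"y": 0,"z": 1,"wx": 0,"wy": 0,"wz": 0},{"x": 0,"y": 0,"z": 0,"wx": 0,"wy": 0,"wz": 0},{"x": 0,"y": 0,"z": 0,"wx": 0,"wy": 0,"wz": 0}])

```text
clock: 17.4
ee_pos: [0.5218, 0.4167, 0.0463]
orientation: [-3.142, 0.0, 0.0]
force: [0.2, -0.7, -1.5]
grip_width: 0.0319
finger_force: 40.0
```

Call:
apply_moves(steps=[{"x": 0,"y": 0,"z": 0.7,"wx": 0,"wy": 0,"wz": 0},{"x": 0,"y": 0,"z": 0.5,"wx": 0,"wy": 0,"wz": 0},{"x": 0,"y": 0,"z": 0,"wx": 0,"wy": 0,"wz": 0},{"x": 0,"y": 0,"z": 0,"wx": 0,"wy": 0,"wz": 0}])

```text
clock: 17.8
ee_pos: [0.5219, 0.4168, 0.046]
orientation: [3.142, -0.0, 0.0]
force: [-2.1, -2.0, 4.7]
grip_width: 0.0318
finger_force: 40.5
```

Contact is at 46.0 mm, as predicted. I'll release and travel to the small gear.

Call:
apply_moves(steps=[{"x": 0,"y": 0,"z": 0,"wx": 0,"wy": 0,"wz": 0},{"x": 0,"y": 0,"z": 0,"wx": 0,"wy": 0,"wz": 0},{"x": 0,"y": 0,"z": 0,"wx": 0,"wy": 0,"wz": 0},{"x": 0,"y": 0,"z": -10,"wx": 0,"wy": 0,"wz": 0},{"x": 0,"y": 0,"z": -30,"wx": 0,"wy": 0,"wz": 0},{"x": 0,"y": 0,"z": -40,"wx": 0,"wy": 0,"wz": 0},{"x": -1,"y": 40,"z": 0,"wx": 0,"wy": 0,"wz": 0},{"x": -1,"y": 40,"z": 0,"wx": 0,"wy": 0,"wz": 0},{"x": -1,"y": 40,"z": 0,"wx": 0,"wy": 0,"wz": 0},{"x": -1,"y": 40,"z": 0,"wx": 0,"wy": 0,"wz": 0},{"x": -1,"y": 40,"z": 0,"wx": 0,"wy": 0,"wz": 0},{"x": -1,"y": 40,"z": 0,"wx": 0,"wy": 0,"wz": 0},{"x": -1,"y": 40,"z": 0,"wx": 0,"wy": 0,"wz": 0},{"x": -1,"y": 40,"z": 0,"wx": 0,"wy": 0,"wz": 0},{"x": -1,"y": 40,"z": 0,"wx": 0,"wy": 0,"wz": 0},{"x": -1,"y": 40,"z": 0,"wx": 0,"wy": 0,"wz": 0},{"x": 0,"y": 0,"z": 0,"wx": 0,"wy": 0,"wz": 0}], hand=0.65)

```text
clock: 19.5
ee_pos: [0.5123, 0.0129, 0.1262]
orientation: [3.14, -0.009, 0.003]
force: [-0.6, 0.6, -0.8]
grip_width: 0.0551
finger_force: 0.0
```

```bash
python3 - <<'E'
from meas import *
from st import st
st(); S,sd=img('scene'); T,td=img('top')
u,v=map(int,proj(sd,np.array([.522,.4165,.04]))); a,b=map(int,proj(td,np.array([.522,.4165,.04])))
A=np.hstack([S[v-30:v+30,u-30:u+30],T[b-30:b+30,a-30:a+30]])
A=np.vstack([A,np.hstack([S[309-30:309+30,163-30:163+30],T[186-30:186+30,488-30:488+30]])])
cv2.imwrite('pics/c9.png',cv2.resize(A[:,:,::-1],None,fx=4.9,fy=4.9,interpolation=2))
for p,d,(u,v) in((T,td,(488,186)),(S,sd,(163,309))):
    h=cv2.cvtColor(p,cv2.COLOR_RGB2HSV).astype(int); k=np.zeros(p.shape[:2],np.uint8); w=17
    k[v-w:v+w,u-w:u+w]=((h[...,1]<60)&(h[...,2]>110))[v-w:v+w,u-w:u+w]
    c=max(cv2.findContours(k,0,1)[0],key=cv2.contourArea); e=cv2.fitEllipse(cv2.convexHull(c)); print(e[0],e[1],plane(d,*e[0],.0105))
E
```

```text
19.5 [0.5123 0.0129 0.1262] 
 [[ 1.     -0.0055  0.0018]
 [-0.0055 -1.     -0.0012]
 [ 0.0018  0.0012 -1.    ]] [-0.6  0.6 -0.8] 0.0551
(487.50244140625, 186.4473419189453) (16.611568450927734, 17.24842643737793) [ 0.49687902 -0.43641907  0.0105    ]
(163.70321655273438, 308.9581604003906) (19.42894744873047, 22.335641860961914) [ 0.49808322 -0.43909959  0.0105    ]
```

View pics/c9.png

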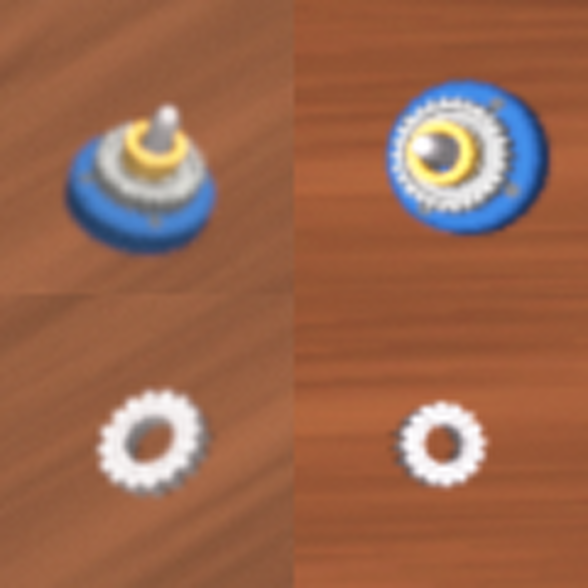

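The sleeve sits flat on the large gear, and the small gear is unmoved at about (0.4972, −0.437). On to it.

Call:
apply_moves(steps=[{"x": -1,"y": 41,"z": 0,"wx": 0,"wy": 0,"wz": 0},{"x": -1,"y": 41,"z": 0,"wx": 0,"wy": 0,"wz": 0},{"x": -1,"y": 41,"z": 0,"wx": 0,"wy": 0,"wz": 0},{"x": -1,"y": 41,"z": 0,"wx": 0,"wy": 0,"wz": 0},{"x": -1,"y": 41,"z": 0,"wx": 0,"wy": 0,"wz": 0},{"x": -1,"y": 41,"z": 0,"wx": 0,"wy": 0,"wz": 0},{"x": -1,"y": 41,"z": 0,"wx": 0,"wy": 0,"wz": 0},{"x": -2,"y": 41,"z": 0,"wx": 0,"wy": 0,"wz": 0},{"x": -2,"y": 41,"z": 0,"wx": 0,"wy": 0,"wz": 0},{"x": -2,"y": 41,"z": 0,"wx": 0,"wy": 0,"wz": 0},{"x": -2,"y": 41,"z": 0,"wx": 0,"wy": 0,"wz": 0},{"x": 0,"y": 0,"z": 20,"wx": 0,"wy": 0,"wz": 0},{"x": 0,"y": 0,"z": 20,"wx": 0,"wy": 0,"wz": 0},{"x": 0,"y": 0,"z": 20,"wx": 0,"wy": 0,"wz": 0},{"x": 0,"y": 0,"z": 0,"wx": 0,"wy": 0,"wz": 0},{"x": 0,"y": 0,"z": 0,"wx": 0,"wy": 0,"wz": 0},{"x": 0,"y": 0,"z": 0,"wx": 0,"wy": 0,"wz": 0}])

```text
clock: 21.3
ee_pos: [0.4978, -0.4346, 0.0668]
orientation: [3.14, 0.001, 0.003]
force: [-0.4, -0.4, 0.6]
grip_width: 0.0555
finger_force: 0.0
```

Call:
apply_moves(steps=[{"x": -0.6,"y": 2.4,"z": 20,"wx": 0,"wy": 0,"wz": 0},{"x": 0,"y": 0,"z": 16,"wx": 0,"wy": 0,"wz": 0},{"x": 0,"y": 0,"z": 10,"wx": 0,"wy": 0,"wz": 0},{"x": 0,"y": 0,"z": 6,"wx": 0,"wy": 0,"wz": 0},{"x": 0,"y": 0,"z": 4,"wx": 0,"wy": 0,"wz": 0},{"x": 0,"y": 0,"z": 0,"wx": 0,"wy": 0,"wz": 0},{"x": 0,"y": 0,"z": 0,"wx": 0,"wy": 0,"wz": 0}])

```text
clock: 22.0
ee_pos: [0.4963, -0.437, 0.0096]
orientation: [3.141, -0.0, 0.001]
force: [-0.0, 0.9, -0.1]
grip_width: 0.0555
finger_force: 0.0
```

Call:
apply_moves(steps=[{"x": 0,"y": 0,"z": 0,"wx": 0,"wy": 0,"wz": 0},{"x": 0,"y": 0,"z": 0,"wx": 0,"wy": 0,"wz": 0},{"x": 0,"y": 0,"z": 0,"wx": 0,"wy": 0,"wz": 0},{"x": 0,"y": 0,"z": 0,"wx": 0,"wy": 0,"wz": 0},{"x": 0,"y": 0,"z": 0,"wx": 0,"wy": 0,"wz": 0}], hand=0.4)

```text
clock: 22.5
ee_pos: [0.4966, -0.4374, 0.0102]
orientation: [3.14, -0.0, 0.002]
force: [-0.7, 0.8, 5.7]
grip_width: 0.0414
finger_force: 41.0
```

The gear is gripped at 41.4 mm. I'll lift it and return to the blue stand.

Call:
apply_moves(steps=[{"x": 0,"y": 0,"z": -10,"wx": 0,"wy": 0,"wz": 0},{"x": 0,"y": 0,"z": -30,"wx": 0,"wy": 0,"wz": 0},{"x": 0,"y": 0,"z": -40,"wx": 0,"wy": 0,"wz": 0},{"x": 0,"y": 0,"z": -35,"wx": 0,"wy": 0,"wz": 0},{"x": 1,"y": -40,"z": 0,"wx": 0,"wy": 0,"wz": 0},{"x": 1,"y": -40,"z": 0,"wx": 0,"wy": 0,"wz": 0},{"x": 1,"y": -40,"z": 0,"wx": 0,"wy": 0,"wz": 0},{"x": 1,"y": -40,"z": 0,"wx": 0,"wy": 0,"wz": 0},{"x": 1,"y": -40,"z": 0,"wx": 0,"wy": 0,"wz": 0},{"x": 1,"y": -40,"z": 0,"wx": 0,"wy": 0,"wz": 0},{"x": 1,"y": -40,"z": 0,"wx": 0,"wy": 0,"wz": 0},{"x": 1,"y": -40,"z": 0,"wx": 0,"wy": 0,"wz": 0},{"x": 1,"y": -40,"z": 0,"wx": 0,"wy": 0,"wz": 0},{"x": 1,"y": -40,"z": 0,"wx": 0,"wy": 0,"wz": 0},{"x": 1,"y": -40,"z": 0,"wx": 0,"wy": 0,"wz": 0},{"x": 1,"y": -40,"z": 0,"wx": 0,"wy": 0,"wz": 0},{"x": 0,"y": 0,"z": 0,"wx": 0,"wy": 0,"wz": 0},{"x": 0,"y": 0,"z": 0,"wx": 0,"wy": 0,"wz": 0}])

```text
clock: 24.3
ee_pos: [0.5077, 0.0439, 0.124]
orientation: [3.141, 0.003, -0.001]
force: [-1.2, 0.5, -0.8]
grip_width: 0.0414
finger_force: 40.8
```

Call:
apply_moves(steps=[{"x": 1,"y": -40,"z": 0,"wx": 0,"wy": 0,"wz": 0},{"x": 1,"y": -40,"z": 0,"wx": 0,"wy": 0,"wz": 0},{"x": 1,"y": -40,"z": 0,"wx": 0,"wy": 0,"wz": 0},{"x": 1,"y": -40,"z": 0,"wx": 0,"wy": 0,"wz": 0},{"x": 1,"y": -40,"z": 0,"wx": 0,"wy": 0,"wz": 0},{"x": 1,"y": -40,"z": 0,"wx": 0,"wy": 0,"wz": 0},{"x": 1,"y": -40,"z": 0,"wx": 0,"wy": 0,"wz": 0},{"x": 1,"y": -40,"z": 0,"wx": 0,"wy": 0,"wz": 0},{"x": 2,"y": -30,"z": 0,"wx": 0,"wy": 0,"wz": 0},{"x": 2,"y": -20,"z": 0,"wx": 0,"wy": 0,"wz": 0},{"x": 0,"y": 0,"z": 0,"wx": 0,"wy": 0,"wz": 0},{"x": 0,"y": 0,"z": 0,"wx": 0,"wy": 0,"wz": 0},{"x": 0,"y": 0,"z": 0,"wx": 0,"wy": 0,"wz": 0}])

```text
clock: 25.6
ee_pos: [0.5206, 0.4116, 0.1238]
orientation: [3.141, -0.003, -0.001]
force: [0.7, -0.3, -0.7]
grip_width: 0.0417
finger_force: 40.9
```

Call:
apply_moves(steps=[{"x": 0.7,"y": -5,"z": 0,"wx": 0,"wy": 0,"wz": 0},{"x": 0,"y": 0,"z": 10,"wx": 0,"wy": 0,"wz": 0},{"x": 0,"y": 0,"z": 10,"wx": 0,"wy": 0,"wz": 0},{"x": 0,"y": 0,"z": 10,"wx": 0,"wy": 0,"wz": 0},{"x": 0,"y": 0,"z": 6,"wx": 0,"wy": 0,"wz": 0},{"x": 0,"y": 0,"z": 6,"wx": 0,"wy": 0,"wz": 0},{"x": 0,"y": 0,"z": 6,"wx": 0,"wy": 0,"wz": 0},{"x": 0,"y": 0,"z": 0,"wx": 0,"wy": 0,"wz": 0},{"x": 0,"y": 0,"z": 0,"wx": 0,"wy": 0,"wz": 0}])

```text
clock: 26.5
ee_pos: [0.521, 0.4183, 0.0761]
orientation: [-3.142, 0.0, -0.0]
force: [0.2, -0.1, -1.0]
grip_width: 0.0415
finger_force: 40.9
```

Call:
apply_moves(steps=[{"x": 0.5,"y": 1,"z": 3,"wx": 0,"wy": 0,"wz": 0},{"x": 0,"y": 0,"z": 4,"wx": 0,"wy": 0,"wz": 0},{"x": 0,"y": 0,"z": 4,"wx": 0,"wy": 0,"wz": 0},{"x": 0,"y": 0,"z": 2,"wx": 0,"wy": 0,"wz": 0},{"x": 0,"y": 0,"z": 1.5,"wx": 0,"wy": 0,"wz": 0},{"x": 0,"y": 0,"z": 1,"wx": 0,"wy": 0,"wz": 0},{"x": 0,"y": 0,"z": 0,"wx": 0,"wy": 0,"wz": 0},{"x": 0,"y": 0,"z": 0,"wx": 0,"wy": 0,"wz": 0}])

```text
clock: 27.3
ee_pos: [0.5215, 0.4173, 0.0607]
orientation: [-3.142, 0.0, -0.0]
force: [-0.2, 0.5, -0.5]
grip_width: 0.0418
finger_force: 40.9
```

Call:
apply_moves(steps=[{"x": 0,"y": 0,"z": 0.7,"wx": 0,"wy": 0,"wz": 0},{"x": 0,"y": 0,"z": 0.5,"wx": 0,"wy": 0,"wz": 0},{"x": 0,"y": 0,"z": 0,"wx": 0,"wy": 0,"wz": 0},{"x": 0,"y": 0,"z": 0,"wx": 0,"wy": 0,"wz": 0}])

```text
clock: 27.7
ee_pos: [0.5217, 0.4174, 0.0602]
orientation: [-3.141, 0.0, -0.001]
force: [-1.7, -1.4, 5.2]
grip_width: 0.0417
finger_force: 41.4
```

Contact is exactly at the predicted 60.2 mm. I'll release and go to the green gear.

Call:
apply_moves(steps=[{"x": 0,"y": 0,"z": 0,"wx": 0,"wy": 0,"wz": 0},{"x": 0,"y": 0,"z": 0,"wx": 0,"wy": 0,"wz": 0},{"x": 0,"y": 0,"z": 0,"wx": 0,"wy": 0,"wz": 0},{"x": 0,"y": 0,"z": -10,"wx": 0,"wy": 0,"wz": 0},{"x": 0,"y": 0,"z": -30,"wx": 0,"wy": 0,"wz": 0},{"x": 0,"y": 0,"z": -30,"wx": 0,"wy": 0,"wz": 0},{"x": -25,"y": 21,"z": 0,"wx": 0,"wy": 0,"wz": 0},{"x": -25,"y": 21,"z": 0,"wx": 0,"wy": 0,"wz": 0},{"x": -25,"y": 21,"z": 0,"wx": 0,"wy": 0,"wz": 0},{"x": -25,"y": 21,"z": 0,"wx": 0,"wy": 0,"wz": 0},{"x": -25,"y": 21,"z": 0,"wx": 0,"wy": 0,"wz": 0},{"x": -26,"y": 20,"z": 0,"wx": 0,"wy": 0,"wz": 0},{"x": 0,"y": 0,"z": 30,"wx": 0,"wy": 0,"wz": 0},{"x": 0,"y": 0,"z": 30,"wx": 0,"wy": 0,"wz": 0},{"x": 0,"y": 0,"z": 0,"wx": 0,"wy": 0,"wz": 0},{"x": 0,"y": 0,"z": 0,"wx": 0,"wy": 0,"wz": 0},{"x": 0,"y": 0,"z": 0,"wx": 0,"wy": 0,"wz": 0}], hand=0.78)

```text
clock: 29.4
ee_pos: [0.3717, 0.293, 0.0711]
orientation: [-3.14, 0.0, -0.004]
force: [-0.3, -0.2, -0.1]
grip_width: 0.0669
finger_force: 0.0
```

```bash
python3 - <<'E'
from st import *
st(); S,sd=img('scene'); T,td=img('top')
u,v=map(int,proj(sd,np.array([.522,.4165,.04]))); a,b=map(int,proj(td,np.array([.522,.4165,.04])))
A=np.hstack([S[v-30:v+30,u-30:u+30],T[b-30:b+30,a-30:a+30],S[139-35:139+25,382-30:382+30]])
cv2.imwrite('pics/c10.png',cv2.resize(A[:,:,::-1],None,fx=4.4,fy=4.4,interpolation=2))
E
```

```text
29.4 [0.3717 0.293  0.0711] 
 [[ 1.0e+00 -1.0e-04  2.7e-03]
 [-1.0e-04 -1.0e+00  1.2e-03]
 [ 2.7e-03 -1.2e-03 -1.0e+00]] [-0.3 -0.2 -0.1] 0.0669
```

View pics/c10.png

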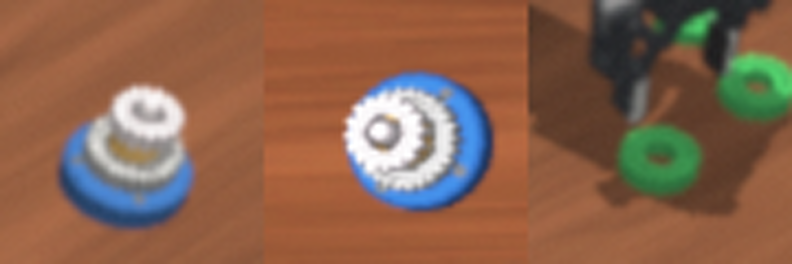

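The blue stack looks complete, with the small gear on the sleeve. The green gear lies under the gripper at the third panel (660,160). I'll check the small gear's height by triangulation.

```bash
python3 - <<'E'
from st import *
S,sd=img('scene'); T,td=img('top')
E=[]
for p,d in((T,td),(S,sd)):
    u,v=map(int,proj(d,np.array([.522,.4165,.064]))); h=cv2.cvtColor(p,cv2.COLOR_RGB2HSV).astype(int)
    k=np.zeros(p.shape[:2],np.uint8);w=9;k[v-w:v+w,u-w-1:u+w+1]=((h[...,1]<50)&(h[...,2]>195))[v-w:v+w,u-w-1:u+w+1]
    k=k if d is sd else k
    c=max(cv2.findContours(k,0,1)[0],key=cv2.contourArea);e=cv2.fitEllipse(cv2.convexHull(c));print((u,v),e);E.append(e[0])
    print(plane(d,*e[0],.064),plane(d,*e[0],.074))
A=np.zeros((3,3));B=np.zeros(3)
for d,q in((td,E[0]),(sd,E[1])):
    c,w=ray(d,*q); w/=np.linalg.norm(w); M=np.eye(3)-np.outer(w,w); A+=M;B+=M@c
print(np.linalg.solve(A,B))
E
```

```text
(162, 182) ((162.5550537109375, 181.75225830078125), (16.62965965270996, 20.74480438232422), 47.993263244628906)
[0.52448636 0.41549408 0.064     ] [0.52327019 0.41157921 0.074     ]
(452, 138) ((453.28863525390625, 139.2294158935547), (10.786027908325195, 15.841747283935547), 109.12855529785156)
[0.52369907 0.41699314 0.064     ] [0.52915041 0.40739699 0.074     ]
[0.52447714 0.41509828 0.06565167]
```

The top of the small gear comes out at about 65 mm (64 expected), so it is seated. Now I'll grip the green gear.

Call:
apply_moves(steps=[{"x": -1,"y": 0.5,"z": 20,"wx": 0,"wy": 0,"wz": 0},{"x": 0,"y": 0,"z": 20,"wx": 0,"wy": 0,"wz": 0},{"x": 0,"y": 0,"z": 12,"wx": 0,"wy": 0,"wz": 0},{"x": 0,"y": 0,"z": 6,"wx": 0,"wy": 0,"wz": 0},{"x": 0,"y": 0,"z": 4,"wx": 0,"wy": 0,"wz": 0},{"x": 0,"y": 0,"z": 0,"wx": 0,"wy": 0,"wz": 0},{"x": 0,"y": 0,"z": 0,"wx": 0,"wy": 0,"wz": 0}])

```text
clock: 30.3
ee_pos: [0.3699, 0.2921, 0.008]
orientation: [-3.141, 0.0, -0.002]
force: [0.3, 0.7, 0.3]
grip_width: 0.0668
finger_force: 0.0
```

Call:
apply_moves(steps=[{"x": 0,"y": 0,"z": 0,"wx": 0,"wy": 0,"wz": 0},{"x": 0,"y": 0,"z": 0,"wx": 0,"wy": 0,"wz": 0},{"x": 0,"y": 0,"z": 0,"wx": 0,"wy": 0,"wz": 0},{"x": 0,"y": 0,"z": 0,"wx": 0,"wy": 0,"wz": 0},{"x": 0,"y": 0,"z": 0,"wx": 0,"wy": 0,"wz": 0}], hand=0.52)

```text
clock: 30.8
ee_pos: [0.37, 0.2921, 0.0085]
orientation: [-3.141, 0.0, -0.002]
force: [-0.6, -1.3, 5.8]
grip_width: 0.0517
finger_force: 41.5
```

Call:
apply_moves(steps=[{"x": 0,"y": 0,"z": -10,"wx": 0,"wy": 0,"wz": 0},{"x": 0,"y": 0,"z": -30,"wx": 0,"wy": 0,"wz": 0},{"x": 0,"y": 0,"z": -40,"wx": 0,"wy": 0,"wz": 0},{"x": 0,"y": 0,"z": -30,"wx": 0,"wy": 0,"wz": 0},{"x": 26,"y": 33.5,"z": 0,"wx": 0,"wy": 0,"wz": 0},{"x": 26,"y": 33.5,"z": 0,"wx": 0,"wy": 0,"wz": 0},{"x": 26,"y": 33.5,"z": 0,"wx": 0,"wy": 0,"wz": 0},{"x": 26,"y": 33.5,"z": 0,"wx": 0,"wy": 0,"wz": 0},{"x": 26,"y": 33.5,"z": 0,"wx": 0,"wy": 0,"wz": 0},{"x": 26,"y": 33.5,"z": 0,"wx": 0,"wy": 0,"wz": 0},{"x": 26,"y": 33.5,"z": 0,"wx": 0,"wy": 0,"wz": 0},{"x": 26,"y": 33.5,"z": 0,"wx": 0,"wy": 0,"wz": 0},{"x": 26,"y": 33.5,"z": 0,"wx": 0,"wy": 0,"wz": 0},{"x": 26,"y": 33.5,"z": 0,"wx": 0,"wy": 0,"wz": 0},{"x": 26,"y": 33.5,"z": 0,"wx": 0,"wy": 0,"wz": 0},{"x": 0,"y": 0,"z": 0,"wx": 0,"wy": 0,"wz": 0},{"x": 0,"y": 0,"z": 0,"wx": 0,"wy": 0,"wz": 0},{"x": 0,"y": 0,"z": 0,"wx": 0,"wy": 0,"wz": 0}])

```text
clock: 32.6
ee_pos: [0.6546, -0.0759, 0.1174]
orientation: [-3.141, -0.001, 0.001]
force: [-1.1, 0.1, -0.5]
grip_width: 0.0513
finger_force: 42.1
```

Call:
apply_moves(steps=[{"x": 2.2,"y": 0.6,"z": 0,"wx": 0,"wy": 0,"wz": 0},{"x": 0,"y": 0,"z": 10,"wx": 0,"wy": 0,"wz": 0},{"x": 0,"y": 0,"z": 10,"wx": 0,"wy": 0,"wz": 0},{"x": 0,"y": 0,"z": 10,"wx": 0,"wy": 0,"wz": 0},{"x": 0,"y": 0,"z": 7,"wx": 0,"wy": 0,"wz": 0},{"x": 0,"y": 0,"z": 6,"wx": 0,"wy": 0,"wz": 0},{"x": 0,"y": 0,"z": 0,"wx": 0,"wy": 0,"wz": 0},{"x": 0,"y": 0,"z": 0,"wx": 0,"wy": 0,"wz": 0}])

```text
clock: 33.4
ee_pos: [0.6576, -0.0774, 0.0744]
orientation: [3.142, -0.0, 0.0]
force: [-0.2, -0.5, -0.6]
grip_width: 0.0514
finger_force: 42.1
```

Target 28.5 mm; I'll lower it to 31 and then gently.

Call:
apply_moves(steps=[{"x": -0.3,"y": -0.6,"z": 7,"wx": 0,"wy": 0,"wz": 0},{"x": 0,"y": 0,"z": 7,"wx": 0,"wy": 0,"wz": 0},{"x": 0,"y": 0,"z": 7,"wx": 0,"wy": 0,"wz": 0},{"x": 0,"y": 0,"z": 7,"wx": 0,"wy": 0,"wz": 0},{"x": 0,"y": 0,"z": 6,"wx": 0,"wy": 0,"wz": 0},{"x": 0,"y": 0,"z": 5,"wx": 0,"wy": 0,"wz": 0},{"x": 0,"y": 0,"z": 4,"wx": 0,"wy": 0,"wz": 0},{"x": 0,"y": 0,"z": 0,"wx": 0,"wy": 0,"wz": 0},{"x": 0,"y": 0,"z": 0,"wx": 0,"wy": 0,"wz": 0}])

```text
clock: 34.3
ee_pos: [0.6573, -0.0768, 0.0315]
orientation: [3.142, -0.0, 0.0]
force: [-0.9, -0.1, 0.2]
grip_width: 0.0513
finger_force: 42.1
```

Call:
apply_moves(steps=[{"x": 0,"y": 0,"z": 1.5,"wx": 0,"wy": 0,"wz": 0},{"x": 0,"y": 0,"z": 1,"wx": 0,"wy": 0,"wz": 0},{"x": 0,"y": 0,"z": 0.7,"wx": 0,"wy": 0,"wz": 0},{"x": 0,"y": 0,"z": 0,"wx": 0,"wy": 0,"wz": 0},{"x": 0,"y": 0,"z": 0,"wx": 0,"wy": 0,"wz": 0}])

```text
clock: 34.8
ee_pos: [0.6573, -0.0768, 0.0286]
orientation: [3.142, -0.0, 0.0]
force: [-1.4, 1.1, 3.2]
grip_width: 0.0516
finger_force: 42.4
```

Seated at 28.6 mm. I'll release and go to the bearing.

Call:
apply_moves(steps=[{"x": 0,"y": 0,"z": 0,"wx": 0,"wy": 0,"wz": 0},{"x": 0,"y": 0,"z": 0,"wx": 0,"wy": 0,"wz": 0},{"x": 0,"y": 0,"z": 0,"wx": 0,"wy": 0,"wz": 0},{"x": 0,"y": 0,"z": -10,"wx": 0,"wy": 0,"wz": 0},{"x": 0,"y": 0,"z": -30,"wx": 0,"wy": 0,"wz": 0},{"x": 0,"y": 0,"z": -40,"wx": 0,"wy": 0,"wz": 0},{"x": -4,"y": -33,"z": 0,"wx": 0,"wy": 0,"wz": 0},{"x": -4,"y": -33,"z": 0,"wx": 0,"wy": 0,"wz": 0},{"x": -4,"y": -33,"z": 0,"wx": 0,"wy": 0,"wz": 0},{"x": -4,"y": -33,"z": 0,"wx": 0,"wy": 0,"wz": 0},{"x": -4,"y": -33,"z": 0,"wx": 0,"wy": 0,"wz": 0},{"x": -4,"y": -33,"z": 0,"wx": 0,"wy": 0,"wz": 0},{"x": -5,"y": -33,"z": 0,"wx": 0,"wy": 0,"wz": 0},{"x": -5,"y": -33,"z": 0,"wx": 0,"wy": 0,"wz": 0},{"x": -5,"y": -33,"z": 0,"wx": 0,"wy": 0,"wz": 0},{"x": -5,"y": -31.5,"z": 0,"wx": 0,"wy": 0,"wz": 0},{"x": 0,"y": 0,"z": 20,"wx": 0,"wy": 0,"wz": 0},{"x": 0,"y": 0,"z": 20,"wx": 0,"wy": 0,"wz": 0},{"x": 0,"y": 0,"z": 0,"wx": 0,"wy": 0,"wz": 0},{"x": 0,"y": 0,"z": 0,"wx": 0,"wy": 0,"wz": 0}], hand=0.7)

```text
clock: 36.8
ee_pos: [0.6134, 0.2517, 0.0687]
orientation: [-3.142, 0.0, 0.0]
force: [-0.1, -0.1, 0.4]
grip_width: 0.06
finger_force: 0.0
```

```bash
python3 - <<'E'
from st import *
st(); S,sd=img('scene'); T,td=img('top')
u,v=map(int,proj(sd,np.array([.6575,-.0767,.04]))); a,b=map(int,proj(td,np.array([.6575,-.0767,.04])))
A=np.hstack([S[v-30:v+30,u-30:u+30],T[b-30:b+30,a-30:a+30],S[200-40:200+20,429-30:429+30]])
cv2.imwrite('pics/c11.png',cv2.resize(A[:,:,::-1],None,fx=4.4,fy=4.4,interpolation=2))
E
```

```text
36.8 [0.6134 0.2517 0.0687] 
 [[ 1.e+00 -3.e-04 -0.e+00]
 [-3.e-04 -1.e+00  0.e+00]
 [-0.e+00 -0.e+00 -1.e+00]] [-0.1 -0.1  0.4] 0.06
```

View pics/c11.png

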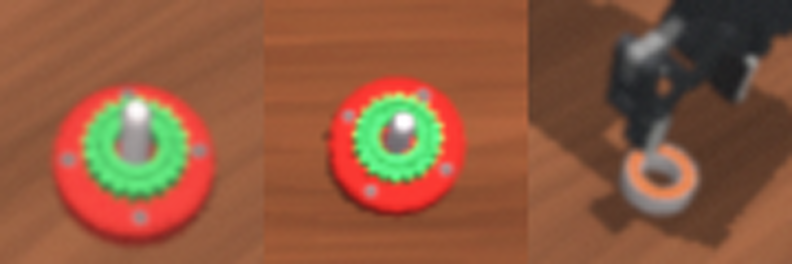

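The green gear lies flat on the red foot. The bearing at panel (660,180) is under the gripper. I'll grip it.

Call:
apply_moves(steps=[{"x": 0,"y": 0,"z": 20,"wx": 0,"wy": 0,"wz": 0},{"x": 0,"y": 0,"z": 16,"wx": 0,"wy": 0,"wz": 0},{"x": 0,"y": 0,"z": 12,"wx": 0,"wy": 0,"wz": 0},{"x": 0,"y": 0,"z": 6,"wx": 0,"wy": 0,"wz": 0},{"x": 0,"y": 0,"z": 4,"wx": 0,"wy": 0,"wz": 0},{"x": 0,"y": 0,"z": 0,"wx": 0,"wy": 0,"wz": 0},{"x": 0,"y": 0,"z": 0,"wx": 0,"wy": 0,"wz": 0}])

```text
clock: 37.6
ee_pos: [0.6137, 0.2519, 0.0108]
orientation: [-3.141, 0.0, -0.001]
force: [0.9, -0.4, -0.3]
grip_width: 0.0598
finger_force: 0.0
```

Call:
apply_moves(steps=[{"x": 0,"y": 0,"z": 0,"wx": 0,"wy": 0,"wz": 0},{"x": 0,"y": 0,"z": 0,"wx": 0,"wy": 0,"wz": 0},{"x": 0,"y": 0,"z": 0,"wx": 0,"wy": 0,"wz": 0},{"x": 0,"y": 0,"z": 0,"wx": 0,"wy": 0,"wz": 0},{"x": 0,"y": 0,"z": 0,"wx": 0,"wy": 0,"wz": 0}], hand=0.4)

```text
clock: 38.1
ee_pos: [0.6141, 0.2519, 0.0112]
orientation: [-3.141, 0.0, -0.003]
force: [-1.0, 0.7, 5.3]
grip_width: 0.0394
finger_force: 40.9
```

Call:
apply_moves(steps=[{"x": 0,"y": 0,"z": -10,"wx": 0,"wy": 0,"wz": 0},{"x": 0,"y": 0,"z": -30,"wx": 0,"wy": 0,"wz": 0},{"x": 0,"y": 0,"z": -40,"wx": 0,"wy": 0,"wz": 0},{"x": 0,"y": 0,"z": -30,"wx": 0,"wy": 0,"wz": 0},{"x": 4,"y": 33,"z": 0,"wx": 0,"wy": 0,"wz": 0},{"x": 4,"y": 33,"z": 0,"wx": 0,"wy": 0,"wz": 0},{"x": 4,"y": 33,"z": 0,"wx": 0,"wy": 0,"wz": 0},{"x": 4,"y": 33,"z": 0,"wx": 0,"wy": 0,"wz": 0},{"x": 4,"y": 33,"z": 0,"wx": 0,"wy": 0,"wz": 0},{"x": 4,"y": 33,"z": 0,"wx": 0,"wy": 0,"wz": 0},{"x": 5,"y": 33,"z": 0,"wx": 0,"wy": 0,"wz": 0},{"x": 5,"y": 33,"z": 0,"wx": 0,"wy": 0,"wz": 0},{"x": 5,"y": 33,"z": 0,"wx": 0,"wy": 0,"wz": 0},{"x": 5,"y": 31.5,"z": 0,"wx": 0,"wy": 0,"wz": 0},{"x": 0,"y": 0,"z": 0,"wx": 0,"wy": 0,"wz": 0},{"x": 0,"y": 0,"z": 0,"wx": 0,"wy": 0,"wz": 0},{"x": 0,"y": 0,"z": 0,"wx": 0,"wy": 0,"wz": 0},{"x": 0,"y": 0,"z": 0,"wx": 0,"wy": 0,"wz": 0}])

```text
clock: 39.9
ee_pos: [0.6569, -0.0755, 0.12]
orientation: [-3.141, -0.002, 0.001]
force: [-0.0, 0.2, -0.1]
grip_width: 0.0396
finger_force: 40.6
```

Call:
apply_moves(steps=[{"x": 0.7,"y": 0,"z": 0,"wx": 0,"wy": 0,"wz": 0},{"x": 0,"y": 0,"z": 10,"wx": 0,"wy": 0,"wz": 0},{"x": 0,"y": 0,"z": 10,"wx": 0,"wy": 0,"wz": 0},{"x": 0,"y": 0,"z": 10,"wx": 0,"wy": 0,"wz": 0},{"x": 0,"y": 0,"z": 7,"wx": 0,"wy": 0,"wz": 0},{"x": 0,"y": 0,"z": 6,"wx": 0,"wy": 0,"wz": 0},{"x": 0,"y": 0,"z": 0,"wx": 0,"wy": 0,"wz": 0},{"x": 0,"y": 0,"z": 0,"wx": 0,"wy": 0,"wz": 0}])

```text
clock: 40.7
ee_pos: [0.658, -0.0768, 0.0772]
orientation: [-3.142, 0.0, -0.0]
force: [-0.8, -0.1, -1.4]
grip_width: 0.0394
finger_force: 40.6
```

Target: 11.2 + 34 = 45.2 mm.

Call:
apply_moves(steps=[{"x": 0,"y": 0,"z": 6,"wx": 0,"wy": 0,"wz": 0},{"x": 0,"y": 0,"z": 6,"wx": 0,"wy": 0,"wz": 0},{"x": 0,"y": 0,"z": 6,"wx": 0,"wy": 0,"wz": 0},{"x": 0,"y": 0,"z": 6,"wx": 0,"wy": 0,"wz": 0},{"x": 0,"y": 0,"z": 4,"wx": 0,"wy": 0,"wz": 0},{"x": 0,"y": 0,"z": 2,"wx": 0,"wy": 0,"wz": 0},{"x": 0,"y": 0,"z": 0,"wx": 0,"wy": 0,"wz": 0},{"x": 0,"y": 0,"z": 0,"wx": 0,"wy": 0,"wz": 0}])

```text
clock: 41.5
ee_pos: [0.6581, -0.0768, 0.0474]
orientation: [3.141, -0.0, 0.001]
force: [-0.2, -0.3, -0.9]
grip_width: 0.0395
finger_force: 40.6
```

Call:
apply_moves(steps=[{"x": 0,"y": 0,"z": 1,"wx": 0,"wy": 0,"wz": 0},{"x": 0,"y": 0,"z": 0.8,"wx": 0,"wy": 0,"wz": 0},{"x": 0,"y": 0,"z": 0.7,"wx": 0,"wy": 0,"wz": 0},{"x": 0,"y": 0,"z": 0,"wx": 0,"wy": 0,"wz": 0},{"x": 0,"y": 0,"z": 0,"wx": 0,"wy": 0,"wz": 0}])

```text
clock: 42.0
ee_pos: [0.6581, -0.0768, 0.0453]
orientation: [3.141, -0.0, 0.0]
force: [-3.1, 0.3, 4.5]
grip_width: 0.0398
finger_force: 41.1
```

Seated at 45.3 mm. I'll release and back away.

Call:
apply_moves(steps=[{"x": 0,"y": 0,"z": 0,"wx": 0,"wy": 0,"wz": 0},{"x": 0,"y": 0,"z": 0,"wx": 0,"wy": 0,"wz": 0},{"x": 0,"y": 0,"z": 0,"wx": 0,"wy": 0,"wz": 0},{"x": 0,"y": 0,"z": -10,"wx": 0,"wy": 0,"wz": 0},{"x": 0,"y": 0,"z": -30,"wx": 0,"wy": 0,"wz": 0},{"x": 0,"y": 0,"z": -40,"wx": 0,"wy": 0,"wz": 0},{"x": 0,"y": 0,"z": -40,"wx": 0,"wy": 0,"wz": 0},{"x": -30,"y": 0,"z": 0,"wx": 0,"wy": 0,"wz": 0},{"x": -40,"y": 0,"z": 0,"wx": 0,"wy": 0,"wz": 0},{"x": -40,"y": 0,"z": 0,"wx": 0,"wy": 0,"wz": 0},{"x": -40,"y": 0,"z": 0,"wx": 0,"wy": 0,"wz": 0},{"x": 0,"y": 0,"z": 0,"wx": 0,"wy": 0,"wz": 0},{"x": 0,"y": 0,"z": 0,"wx": 0,"wy": 0,"wz": 0},{"x": 0,"y": 0,"z": 0,"wx": 0,"wy": 0,"wz": 0}], hand=0.7)

```text
clock: 43.4
ee_pos: [0.5092, -0.0771, 0.1659]
orientation: [3.141, -0.0, 0.004]
force: [-0.4, -0.3, 0.8]
grip_width: 0.0596
finger_force: 0.0
```

```bash
python3 - <<'E'
from st import *
st(); S,sd=img('scene'); T,td=img('top')
A=[]
for X in((.6575,-.0767,.04),(.522,.4165,.04)):
    for p,d in((S,sd),(T,td)):
        u,v=map(int,proj(d,np.array(X))); A.append(p[v-30:v+30,u-30:u+30])
cv2.imwrite('pics/c12.png',cv2.resize(np.vstack([np.hstack(A[:2]),np.hstack(A[2:])])[:,:,::-1],None,fx=4.9,fy=4.9,interpolation=2))
E
```

```text
43.4 [ 0.5092 -0.0771  0.1659] 
 [[ 1.0e+00 -2.0e-04  2.4e-03]
 [-2.0e-04 -1.0e+00 -8.0e-04]
 [ 2.4e-03  8.0e-04 -1.0e+00]] [-0.4 -0.3  0.8] 0.0596
```

View pics/c12.png

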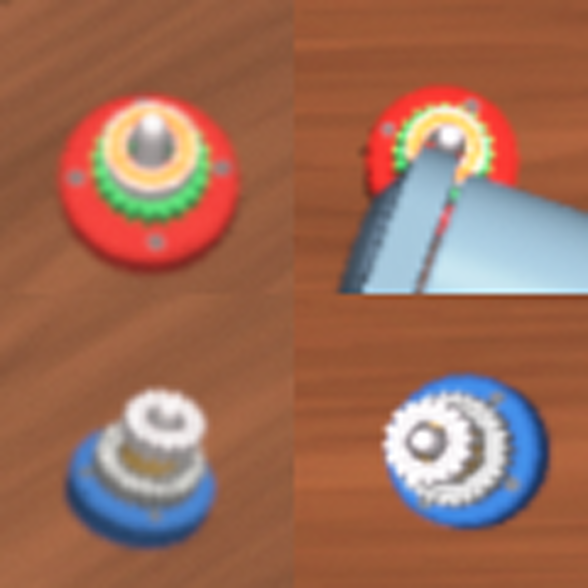

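Both stacks are complete and flat: on the red stand the bearing on the green gear around the shaft, and on the blue stand the large gear, sleeve and small gear. I'm handing it in.

```bash
python3 -c "
from cell import r
print(r.job_done())"
```

```text
the job is handed in; nothing more can be done
None
```

I built both shafts in the order asked and handed the job in at about 43 s, with every part seated and let go; the grease tin, socket and dish were never gripped or approached, though I didn't measure them again at the end.

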